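# Service the cryobox roller track and set its guide rail

### The arm

A 6-joint arm with a two-finger parallel gripper is mounted at the origin on the work surface. World frame = base frame: x ahead of the robot, y to its left, z up, the work surface at z = 0. Lengths are in mm, angles in rad, forces in N, time in s.
With the tool pointing down it reaches from about 300 to 750 mm from the base axis. Payload 8.5 kg.
Tool frame: the origin (TCP) lies midway between the tips of the shut fingers; the grasp point (between the pads) lies 19 mm behind it; z points along the fingers, y is the direction in which the jaws open and shut (so a half turn about z gives the same grasp; the last joint's range is limited). The gripper opens to 85 mm and grips with 20 to 120 N. Pads are 22 mm wide; open, the fingers measure 114 mm over their backs; the gripper's body (76 mm by 85 mm) begins 54 mm behind the grasp point. The pads swing forward as they close: fully open they stand 13 mm farther back than shut.
Start: joints at [1.131, 0.381, 1.297, -0, 1.464, -0.215], TCP at [122.594, 536.145, 231.322] pointing down, gripper open.
Joint ranges: [-3.11, 3.11], [-0.89, 2.33], [0.22, 2.48], [-1.42, 4.56], [0.17, 2.85], [-2.88, 2.88]. Speed limits (rad/s): [2.39, 2.39, 3.14, 3.14, 3.14, 3.14].

### API

Orientations are given as a unit quaternion [x, y, z, w].
In Python, from cell import ctrl, snapshot gives the robot as it stands.
- The arm moves only by the shell command python3 -m inch 'ROWS' [FORCE]. ROWS is JSON, a list of rows, each an object of numbers: "tx", "ty", "tz": the shift along the tool's x, y, z in mm; "ax", "ay", "az": the turn, a rotation vector about the tool's x, y, z in degrees; "fingers": the finger opening in mm, from 0 to 85.4. In form: [{"tx": .., "ty": .., "tz": .., "ax": .., "ay": .., "az": .., "fingers": ..}, ...]. A call has 1 to 10 rows; each row is the pose to reach, as a shift and turn from the pose commanded when the call began, along the tool's axes at that moment; what a row does not reach only later rows make up. A row lasts 1/8 s, in which the tool goes at most 62.5 mm and 10.7 degrees, less where a joint would pass 70% of its speed; a pose out of reach is approached as far as the arm can. A call with a gripper value outside its range is refused whole. The fingers move at their own pace and stop on an object; FORCE is the grip in N (left out, the last holds). Time passes only in rows, so rows that repeat a pose let the fingers close. It gives the time, the measured TCP pose, the force and the opening at its end, in the units of the state.
- ctrl.sense(): the state, without advancing time (a new reading comes with each control period).
- snapshot(name): name is "side" or "top" or "wrist"; returns a dict with "image" (420x560x3 uint8, blue, green, red), "fx", "fy", "cx", "cy" (pixels), "rvec" (rotation vector, rad) and "tvec" (3), from world to camera coordinates, as OpenCV has them; the wrist camera has in their place "tool_from_camera" (4x4, takes a point from camera to tool coordinates, whose origin is the TCP and whose axes are the flange's). Camera axes: x right, y down, z forward; pixel columns grow to the right and rows downward; lengths in mm; the calibration is good to about 2 mm. A picture is of the moment at which its call begins: read the wrist's pose just before it. There is no depth.
- ctrl.finish_job(): hands the job in, once; it reports no verdict.
The state is a dict: "time_s": time; "joint_positions": joint angles; "qvel": joint speeds; "joint_efforts": joint torques, N m; "tool_pos": TCP position; "tool_rot": TCP orientation; "force": force on the tool from outside, world axes, zero at the start; "moment": the same for the moment, N m; "opening": opening from 0.0 (shut) to 1.0 (fully open).
Only numpy, scipy, OpenCV 4.12 (cv2) and the standard library are available. Lean on these libraries where they do the work, as an engineer would, in place of code of your own. Each camera call takes 0.05 s, during which the arm holds its last target. There are 200 camera calls.

### The job

Get the cryobox roller track ready for the next run: give each roller in it a good spin with a finger, to find any that bind, lift those out and lay them in the red scrap tray, and fit the two spare rollers from the grey holder into the empty places so that all four places hold a free-running roller. Then slide the slotted guide rail along until its pointer stands on the red line, and with it there turn both wing knobs clockwise until tight. Leave the cryobox, bottle and scraper where they are.

Things in the scene. Friction and masses are not known exactly. Their poses are not given: they have to be found in the camera images.
- track_frame (a point): roller track (fixed; its place and yaw vary), 302 mm long, with a white box reader 60 mm high at its +y end (y = 114 to 190 mm) and a grey deck for the rail on its -x side. This point is on the bench under the middle of the rollers; x along the rollers, away from the deck; y along the track, to the reader. Side walls: 85 mm high at x = 97 to 101, 64 mm high at x = -97, both sloping in to 89 mm below
- place_1 (a point): where the middle of a roller seated in the first of the four roller places stands (track x = 0, y = -150 mm, 50 mm up); the others lie 74, 148 and 222 mm from it along track y (axes as the track's). A place is two pockets 39 mm wide along y with flared mouths (to 60 mm height), for the roller's two housings, and leaves it 4 mm free at either end, with sloped lead-ins there too; tube tops are 66 mm up
- rail_top (a point): slotted steel guide rail on the deck: upright fence 8 mm thick (x), 290 mm long (y) on a flange whose top is 75.5 mm up; this point: middle of the fence's top edge, 108 mm up. Pinch the fence; it slides along track x only, needs about 5 N and stays where left. Near its start it is clear of the rollers; at the mark it hangs over their -x ends, which can then not be lifted
- rail (a joint): slide of the guide rail: 0 backed right off, grows towards the rollers (+track x), up to 0.065 m
- pointer_tip (a point): tip of the black pointer at the +y end of the rail's flange, 73 mm up; moves with the rail
- mark_line (a point): middle of the red line (5 mm wide, 30 mm long, along track y) on the white scale plate at the deck's +y end, its place on the scale varies; axes parallel to the track's; the rail is on the mark when the pointer tip has the same track x
- knob_1_wing (a point): black wing knob 1 on its fixed bolt through the rail's slot at track x = -158, y = -150 mm: this point is the middle of the wing, 100 mm up; the wing is 46 mm long (its own x), 11 mm thick (its y), 22 mm high over a 26 mm hub
- knob_1 (a joint): turn of wing knob 1: near 0 loose, grows clockwise seen from above, 1.35 rad tight against its stop; about 0.12 N m, stays where left
- knob_2_wing (a point): black wing knob 2 on its fixed bolt through the rail's slot at track x = -158, y = 70 mm: this point is the middle of the wing, 100 mm up; the wing is 46 mm long (its own x), 11 mm thick (its y), 22 mm high over a 26 mm hub
- knob_2 (a joint): turn of wing knob 2: near 0 loose, grows clockwise seen from above, 1.35 rad tight against its stop; about 0.12 N m, stays where left
- roller_1_mid (a point): a roller in the track at the start (or absent): aluminium tube, 32 mm diameter, 140 mm long, turning on an axle between two round black bearing housings (36 mm diameter, 14 mm long; 170 mm over all; 0.39 kg). Point: middle of the tube on its axle; x along the axle (y and z turn with the housings). The housings drop into the track's pockets: lift it straight out by the tube
- tube_1 (a joint): turn of roller_1's tube on its axle, rad, endless (0 to 0.5 either way at the start). A good one, flicked, coasts on for half a second or more; one that binds needs about 3 N at its rim and stops dead when the finger leaves. A black and a red line along the tube on opposite sides show its turn
- roller_2_mid (a point): a roller in the track at the start (or absent): aluminium tube, 32 mm diameter, 140 mm long, turning on an axle between two round black bearing housings (36 mm diameter, 14 mm long; 170 mm over all; 0.39 kg). Point: middle of the tube on its axle; x along the axle (y and z turn with the housings). The housings drop into the track's pockets: lift it straight out by the tube
- tube_2 (a joint): turn of roller_2's tube on its axle, rad, endless (0 to 0.5 either way at the start). A good one, flicked, coasts on for half a second or more; one that binds needs about 3 N at its rim and stops dead when the finger leaves. A black and a red line along the tube on opposite sides show its turn
- roller_3_mid (a point): a roller in the track at the start (or absent): aluminium tube, 32 mm diameter, 140 mm long, turning on an axle between two round black bearing housings (36 mm diameter, 14 mm long; 170 mm over all; 0.39 kg). Point: middle of the tube on its axle; x along the axle (y and z turn with the housings). The housings drop into the track's pockets: lift it straight out by the tube
- tube_3 (a joint): turn of roller_3's tube on its axle, rad, endless (0 to 0.5 either way at the start). A good one, flicked, coasts on for half a second or more; one that binds needs about 3 N at its rim and stops dead when the finger leaves. A black and a red line along the tube on opposite sides show its turn
- roller_4_mid (a point): a roller in the track at the start (or absent): aluminium tube, 32 mm diameter, 140 mm long, turning on an axle between two round black bearing housings (36 mm diameter, 14 mm long; 170 mm over all; 0.39 kg). Point: middle of the tube on its axle; x along the axle (y and z turn with the housings). The housings drop into the track's pockets: lift it straight out by the tube
- tube_4 (a joint): turn of roller_4's tube on its axle, rad, endless (0 to 0.5 either way at the start). A good one, flicked, coasts on for half a second or more; one that binds needs about 3 N at its rim and stops dead when the finger leaves. A black and a red line along the tube on opposite sides show its turn
- spare_1_mid (a point): spare roller 1, in the grey notched holder (fixed, 200 mm wide, 26 mm high; the two spares lie 100 mm apart in notches 12 mm deep): the same make as those in the track, new and free-running; its middle starts 32 mm up; point and axes as theirs
- spare_2_mid (a point): spare roller 2, in the grey notched holder (fixed, 200 mm wide, 26 mm high; the two spares lie 100 mm apart in notches 12 mm deep): the same make as those in the track, new and free-running; its middle starts 32 mm up; point and axes as theirs
- tray_floor (a point): red scrap tray (loose, 0.5 kg), 220 x 200 mm, 45 mm high, 4 mm walls, long side along its x; this point is the middle of its inner floor, 4 mm above the bench
- cryobox_mid (a point): bystander: white cryobox of vials, 133 mm square, 50 mm high; its middle, 25 mm up
- bottle: bystander: white bottle 60 mm diameter, 130 mm high; origin at its foot
- scraper: bystander: blue-handled frost scraper, 150 mm long, 12 mm high; origin at its underside

How it is judged (in metres and radians):
On the way, in this order (a step that is already met when the one before it is completed fails the run):
1. the guide rail's pointer is on the red line while both wing knobs are still loose (x of pointer_tip in the frame of mark_line between -0.004 and 0.004 m and value of joint each of knob_1, knob_2 below 0.6 rad), for 0.2 s.
2. both wing knobs are tight with the pointer on the red line (x of pointer_tip in the frame of mark_line between -0.004 and 0.004 m and value of joint each of knob_1, knob_2 above 1.2 rad), for 0.2 s.
At the end, for the whole second after the job is handed in: Pointer within 4 mm of the red line, both knobs past 1.2 rad; the free rollers first in the track spun (tubes over 2 rad from zero) and, with both spares, seated in the four places (within 3 mm in height, 4 along and 6 across the track); every binding roller in the red tray (all of step 2 and (value of joint tube_1 above 2 rad or value of joint tube_1 below -2 rad) and (value of joint tube_4 above 2 rad or value of joint tube_4 below -2 rad) and z of roller_1_mid in the frame of track_frame between 0.047 and 0.053 m and x of roller_1_mid in the frame of track_frame between -0.006 and 0.006 m and (y of roller_1_mid in the frame of track_frame between -0.154 and -0.146 m or y of roller_1_mid in the frame of track_frame between -0.08 and -0.072 m or y of roller_1_mid in the frame of track_frame between -0.006 and 0.002 m or y of roller_1_mid in the frame of track_frame between 0.068 and 0.076 m) and angle between the x axis of each of roller_1_mid, roller_4_mid, spare_1_mid, spare_2_mid and the x axis of track_frame, either way round below 0.06 rad and z of roller_4_mid in the frame of track_frame between 0.047 and 0.053 m and x of roller_4_mid in the frame of track_frame between -0.006 and 0.006 m and (y of roller_4_mid in the frame of track_frame between -0.154 and -0.146 m or y of roller_4_mid in the frame of track_frame between -0.08 and -0.072 m or y of roller_4_mid in the frame of track_frame between -0.006 and 0.002 m or y of roller_4_mid in the frame of track_frame between 0.068 and 0.076 m) and z of spare_1_mid in the frame of track_frame between 0.047 and 0.053 m and x of spare_1_mid in the frame of track_frame between -0.006 and 0.006 m and (y of spare_1_mid in the frame of track_frame between -0.154 and -0.146 m or y of spare_1_mid in the frame of track_frame between -0.08 and -0.072 m or y of spare_1_mid in the frame of track_frame between -0.006 and 0.002 m or y of spare_1_mid in the frame of track_frame between 0.068 and 0.076 m) and z of spare_2_mid in the frame of track_frame between 0.047 and 0.053 m and x of spare_2_mid in the frame of track_frame between -0.006 and 0.006 m and (y of spare_2_mid in the frame of track_frame between -0.154 and -0.146 m or y of spare_2_mid in the frame of track_frame between -0.08 and -0.072 m or y of spare_2_mid in the frame of track_frame between -0.006 and 0.002 m or y of spare_2_mid in the frame of track_frame between 0.068 and 0.076 m) and x of roller_2_mid in the frame of tray_floor between -0.103 and 0.103 m and y of roller_2_mid in the frame of tray_floor between -0.093 and 0.093 m and z of each of roller_2_mid, roller_3_mid in the frame of tray_floor below 0.065 m and x of roller_3_mid in the frame of tray_floor between -0.103 and 0.103 m and y of roller_3_mid in the frame of tray_floor between -0.093 and 0.093 m); the robot touches nothing.
It fails at once if the cryobox is moved more than 20 mm (distance of cryobox_mid from where it was at the start of the episode above 0.02 m).
It fails at once if the bottle is moved more than 20 mm (distance of bottle from where it was at the start of the episode above 0.02 m).
It fails at once if the scraper is moved more than 20 mm (distance of scraper from where it was at the start of the episode above 0.02 m).
Of roller_2, roller_3 only 1 to 2 are there at a start; the rules pass over those that are not, and their reading is None.
At some moment in a run one of tray may be knocked a few centimetres aside while the robot is not near it.
It also fails if it takes over 210 s, if anything falls off the work surface, if the arm or the gripper's body presses on something with over 40 N, if the wrist force passes 120 N, or if a joint passes its speed limit or range.

## Working session

There is one attempt and no reset: what is moved stays moved. The work goes in short steps, Python scripts to look and compute and a shell command to move; the robot and the scene stay as the last step left them, time stands still between calls to the robot, and variables do not carry over. Pictures are saved under pics/ and viewed, about 12 in all and at most 16, crops included, and the job is handed in when it is done.

```bash
ls; mkdir -p pics
cat > h.py <<'E'
import numpy as np, cv2
from cell import ctrl, snapshot
from scipy.spatial.transform import Rotation as R
def cam(s, st=None):
    """returns Rcw (cam->world), origin"""
    if 'rvec' in s:
        M=R.from_rotvec(np.ravel(s['rvec'])).as_matrix(); return M.T, -M.T@np.ravel(s['tvec'])
    T=np.array(s['tool_from_camera']); W=R.from_quat(st['tool_rot']).as_matrix()
    return W@T[:3,:3], W@T[:3,3]+np.array(st['tool_pos'])
def ray(s,uv,z,st=None):
    A,o=cam(s,st); d=A@np.array([(uv[0]-s['cx'])/s['fx'],(uv[1]-s['cy'])/s['fy'],1.])
    return o+d*(z-o[2])/d[2]
def proj(s,p,st=None):
    A,o=cam(s,st); c=A.T@(np.array(p)-o); return np.array([s['fx']*c[0]/c[2]+s['cx'],s['fy']*c[1]/c[2]+s['cy']])
def shot(n,name=None):
    st=ctrl.sense(); s=snapshot(n)
    if name: cv2.imwrite('pics/'+name+'.png',s['image'])
    return s,st
E
python3 - <<'E'
from h import *
print(ctrl.sense())
a,_=shot('top');b,_=shot('side')
import pickle; pickle.dump((a,b),open('s0.pkl','wb'))
print(cam(a)[1],cam(b)[1],a['fx'],b['fx'])
cv2.imwrite('pics/top0.png',cv2.resize(a['image'],(800,600),interpolation=cv2.INTER_CUBIC))
cv2.imwrite('pics/side0.png',cv2.resize(b['image'],(800,600),interpolation=cv2.INTER_CUBIC))
E
```

```text
pics
{'time_s': 0.0, 'joint_positions': array([ 1.13069905e+00,  3.81220560e-01,  1.29827943e+00,  1.07424742e-05,
        1.46359551e+00, -2.15293072e-01]), 'qvel': array([-2.08927111e-03,  4.36397536e-04,  2.37152960e-04,  3.98565167e-05,
       -2.35851786e-04, -1.10142470e-03]), 'joint_efforts': array([-2.26844160e-03, -4.48457122e+01, -2.31263602e+01, -3.35683299e-04,
        4.79665148e-03, -3.30234809e-05]), 'tool_pos': array([122.46997843, 535.88701894, 230.69229563]), 'tool_rot': array([ 1.12166108e-01,  9.93689187e-01, -7.09715714e-04, -2.46909132e-04]), 'force': array([-0.29465377,  0.79507528, -0.30104616]), 'moment': array([-0.00792144,  0.04047038, -0.04057997]), 'opening': 1.0020570478416382}
[ 451.57165967   15.35950322 1191.48120796] [ 302.30993822 -663.52905509  865.44069112] 385.36384861871863 396.62165639214186
```

View pics/top0.png

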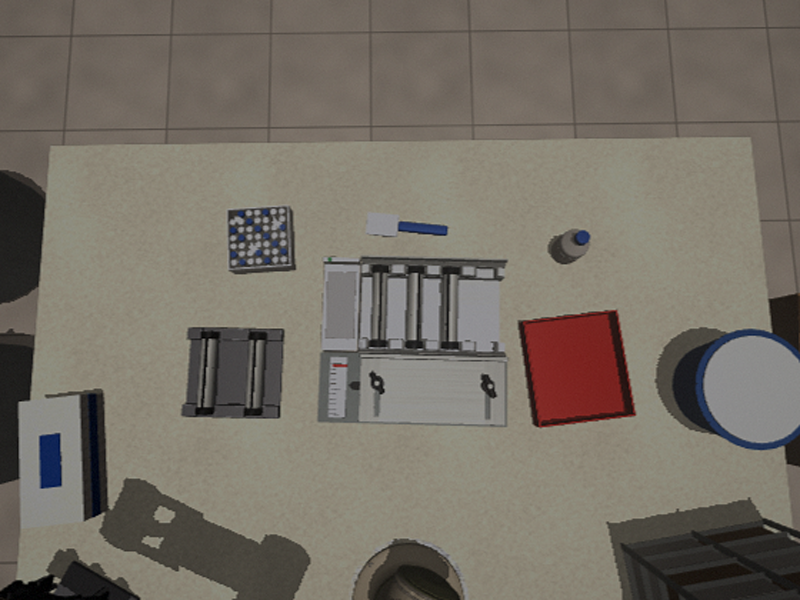

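View pics/side0.png

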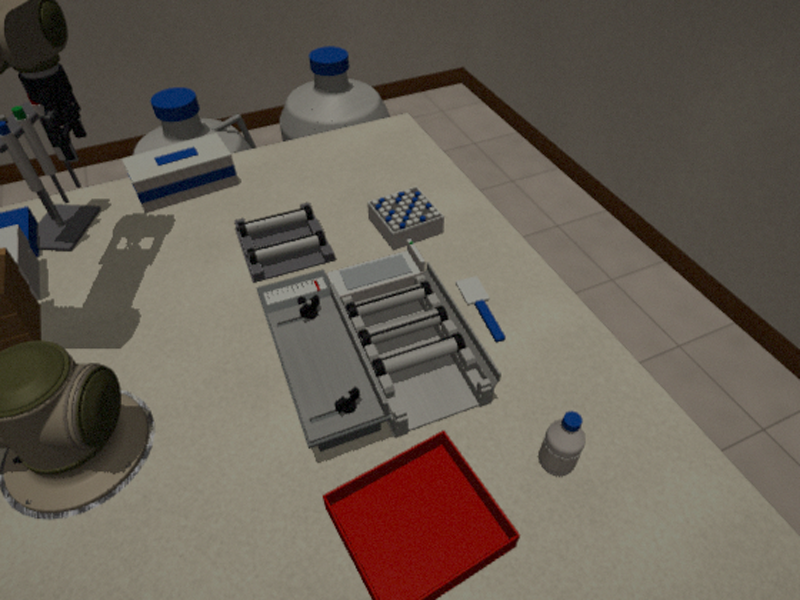

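Top view: three rollers in the track at columns 379, 414 and 452, and the place at column about 488 (place_1) is empty. The spares are at 208 and 257, the tray at (577,368) and the red line at (341,366). The side view agrees. Next, coarse positions.

Run:
```python
from h import *
import pickle
a,b=pickle.load(open('s0.pkl','rb'))
k=560/800
for n,p,z in [('rolA',(379.5,307),58),('rolB',(414,307),58),('rolC',(452,307),58),('sp1',(208,372),38),('sp2',(257,371),38),
 ('knob2',(376,383),100),('knob1',(488,385),100),('mark',(341,366),73),('ptr',(354,385),73),('railL',(360,362),108),('railR',(506,362),108),
 ('tray',(520,321),45),('tray',(616,312),45),('tray',(634,416),45),('tray',(540,426),45),('rdrTL',(324,262),60),('rdrBL',(320,350),60),('cryo',(261,239),50),('scr',(447,230),12),('bot',(582,238),130)]:
    print(n,ray(a,np.array(p)*k,z).round(1))
s=snapshot('wrist'); print(np.array(s['tool_from_camera']).round(3),s['fx'])
```

```text
rolA [592.   49.8  58. ]
rolB [591.  -21.7  58. ]
rolC [ 590.  -100.6   58. ]
sp1 [463.3 407.4  38. ]
sp2 [464.  305.8  38. ]
knob2 [436.8  56.7 100. ]
knob1 [ 430.  -162.7  100. ]
mark [471.3 128.   73. ]
ptr [433.1 101.9  73. ]
railL [477.9  87.4 108. ]
railR [ 474.1 -198.2  108. ]
tray [ 560.2 -243.4   45. ]
tray [ 576.5 -445.7   45. ]
tray [ 362.3 -467.9   45. ]
tray [ 344.9 -274.7   45. ]
rdrTL [688.2 165.1  60. ]
rdrBL [504.6 172.3  60. ]
cryo [741.8 300.5  50. ]
scr [766.5 -98.9  12. ]
bot [ 715.3 -354.2  130. ]
[[-0.00000e+00 -9.46000e-01 -3.23000e-01  8.34690e+01]
 [ 1.00000e+00 -0.00000e+00 -1.00000e-03 -7.51000e-01]
 [ 1.00000e-03 -3.23000e-01  9.46000e-01 -1.43051e+02]
 [ 0.00000e+00  0.00000e+00  0.00000e+00  1.00000e+00]] 323.0491076762733
```

```bash
cat >> h.py <<'E'
def delta(p,yaw,st=None):
    """tool-frame shift and az (deg) to have TCP at p with tool y at world angle yaw(deg) off +y, tool down"""
    st=st or ctrl.sense(); W=R.from_quat(st['tool_rot']); t=W.inv().apply(np.array(p)-st['tool_pos'])
    Y=np.radians(yaw); tgt=R.from_matrix(np.array([[-np.cos(Y),-np.sin(Y),0],[-np.sin(Y),np.cos(Y),0],[0,0,-1]]))
    return t.round(1), np.degrees((W.inv()*tgt).as_rotvec()).round(2)
E
P='{"tx":-524,"ty":-453,"tz":-19,"az":-12}'
python3 -m inch '[{"tx":-524,"ty":-453,"tz":-19,"az":-12},{"tx":-524,"ty":-453,"tz":-19,"az":-12},{"tx":-524,"ty":-453,"tz":-19,"az":-12},{"tx":-524,"ty":-453,"tz":-19,"az":-12},{"tx":-524,"ty":-453,"tz":-19,"az":-12},{"tx":-524,"ty":-453,"tz":-19,"az":-12},{"tx":-524,"ty":-453,"tz":-19,"az":-12},{"tx":-524,"ty":-453,"tz":-19,"az":-12},{"tx":-524,"ty":-453,"tz":-19,"az":-12},{"tx":-524,"ty":-453,"tz":-19,"az":-12}]'
python3 - <<'E'
from h import *
print(delta((533,-22,250),-1.1))
E
```

```text
(array([-524.5, -452.5,  -18.8]), array([ -0.05,  -0.02, -11.78]))$[0]: bad value
```

```bash
python3 -m inch '[{"tx":-52,"ty":-45,"tz":0,"ax":0,"ay":0,"az":0,"fingers":85}]'; python3 -m inch '[{"tx":-52,"ty":-45,"tz":0,"az":-5}]';python3 -m inch '[{"tx":-472,"ty":-408,"tz":0,"ax":0,"ay":0,"az":0,"fingers":85}]'
```

```text
time_s: 0.28
tool_pos: [158.8, 486.6, 230.6]
tool_rot: [0.11, 0.994, -0.0, -0.0]
force: [1.6, 0.1, -0.3]
opening: 0.996
time_s: 0.4
tool_pos: [196.9, 434.1, 230.9]
tool_rot: [0.111, 0.994, -0.0, -0.0]
force: [1.7, 0.9, 0.3]
opening: 0.995$[0]: bad value
```

```bash
python3 - <<'E'
from h import *
print(delta((533,-22,250),-1.1))
E
python3 -m inch '[{"tx":-424,"ty":-366,"tz":-19,"ax":0,"ay":0,"az":-12,"fingers":85},{"tx":-424,"ty":-366,"tz":-19,"ax":0,"ay":0,"az":-12,"fingers":85},{"tx":-424,"ty":-366,"tz":-19,"ax":0,"ay":0,"az":-12,"fingers":85},{"tx":-424,"ty":-366,"tz":-19,"ax":0,"ay":0,"az":-12,"fingers":85},{"tx":-424,"ty":-366,"tz":-19,"ax":0,"ay":0,"az":-12,"fingers":85},{"tx":-424,"ty":-366,"tz":-19,"ax":0,"ay":0,"az":-12,"fingers":85},{"tx":-424,"ty":-366,"tz":-19,"ax":0,"ay":0,"az":-12,"fingers":85},{"tx":-424,"ty":-366,"tz":-19,"ax":0,"ay":0,"az":-12,"fingers":85},{"tx":-424,"ty":-366,"tz":-19,"ax":0,"ay":0,"az":-12,"fingers":85},{"tx":-424,"ty":-366,"tz":-19,"ax":0,"ay":0,"az":-12,"fingers":85}]'
python3 - <<'E'
from h import *
print(delta((533,-22,250),-1.1))
E
```

```text
(array([-428.7, -370.5,  -18.9]), array([-3.000e-02, -1.000e-02, -1.168e+01]))
time_s: 1.65
tool_pos: [529.7, -19.0, 249.4]
tool_rot: [0.01, 1.0, -0.0, -0.0]
force: [0.0, 0.2, 0.5]
opening: 0.994
(array([-3.3, -2.9, -0.6]), array([-0.01, -0.05, -0.  ]))
```

```bash
python3 -m inch '[{"tx":0,"ty":0,"tz":0,"ax":0,"ay":0,"az":0,"fingers":40},{"tx":0,"ty":0,"tz":0,"ax":0,"ay":0,"az":0,"fingers":40},{"tx":0,"ty":0,"tz":0,"ax":0,"ay":0,"az":0,"fingers":40}]' 60
python3 - <<'E'
from h import *
import pickle
s,st=shot('wrist'); pickle.dump((s,st),open('w1.pkl','wb'))
cv2.imwrite('pics/w1.png',cv2.resize(s['image'],(800,600),interpolation=cv2.INTER_CUBIC))
E
```

```text
time_s: 2.02
tool_pos: [527.8, -14.9, 250.6]
tool_rot: [0.007, 1.0, -0.0, 0.0]
force: [1.2, 0.1, -0.2]
opening: 0.471
```

View pics/w1.png

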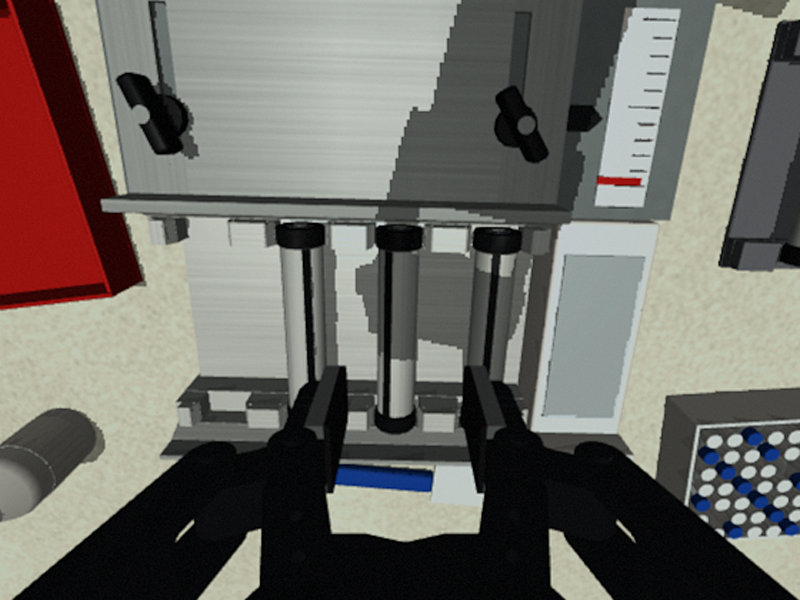

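Wrist view: rollers at columns 303, 398 and 495, their -x housings at rows about 230–250. The fence edge runs from (103,203) to (570,215), the knobs sit at (152,113) and (522,125), the pointer tip at (600,118) and the red line runs (597,180)–(642,183).

Run:
```python
from h import *
import pickle
s,st=pickle.load(open('w1.pkl','rb')); k=.7
for n,p,z in [('C-',(303,247),64),('B-',(398,250),64),('A-',(495,254),64),('B+',(396,411),64),
 ('fenceL',(103,204),108),('fenceR',(570,214),108),('knob1',(152,113),109),('knob2',(522,125),109),('hub1a',(122,78),111),('1b',(165,152),111),('2a',(510,92),111),('2b',(538,158),111),('ptr',(601,118),73),('markL',(598,181),73),('markR',(641,183),73),('rdr BL',(559,223),60),('rdrBR',(655,224),60),('rdr far',(622,430),60),('rdrfarL',(530,430),60)]:
    print(n,ray(s,np.array(p)*k,z,st).round(1))
im=s['image']; hsv=cv2.cvtColor(im,cv2.COLOR_BGR2HSV)
m=((hsv[...,0]<8)|(hsv[...,0]>172))&(hsv[...,1]>120); m[:,:380]=0; m[200:]=0
ys,xs=np.nonzero(m); print('red',xs.mean(),ys.mean(),ray(s,(xs.mean(),ys.mean()),73,st).round(1))
```

```text
C- [520.2 -89.7  64. ]
B- [523.4 -20.4  64. ]
A- [527.4  50.7  64. ]
B+ [659.8 -24.6  64. ]
fenceL [ 481.4 -200.2  108. ]
fenceR [491.5  87.1 108. ]
knob1 [ 429.9 -159.6  109. ]
knob2 [439.4  53.7 109. ]
hub1a [ 411.6 -171.9  111. ]
1b [ 451.4 -155.1  111. ]
2a [421.8  45.2 111. ]
2b [457.8  63.8 111. ]
ptr [435.3 113.3  73. ]
markL [475.3 116.2  73. ]
markR [477.  145.5  73. ]
rdr BL [505.9  96.8  60. ]
rdrBR [507.7 166.6  60. ]
rdr far [683.7 166.9  60. ]
rdrfarL [682.6  88.8  60. ]
red 435.3416149068323 127.47826086956522 [476.2 132.5  73. ]
```

Run:
```python
from h import *
import pickle
from scipy.optimize import least_squares
s,st=pickle.load(open('w1.pkl','rb')); k=.7
obs=[((303,247),-70,-76,52),((398,250),-70,-2,52),((495,254),-70,72,52),((396,411),70,-2,60),((152,113),-158,-150,100),((522,125),-158,70,100)]
P=[ray(s,np.array(p)*k,z,st)[:2] for p,_,_,z in obs]; T=np.array([[a,b] for _,a,b,_ in obs],float)
f=lambda v:(np.array([[np.cos(v[2]),-np.sin(v[2])],[np.sin(v[2]),np.cos(v[2])]])@T.T+np.array(v[:2])[:,None]).T-P
r=least_squares(lambda v:f(v).ravel(),[591,-22,-.03]); print(r.x,np.degrees(r.x[2])); print(f(r.x).round(1))
v=r.x;c,d=np.cos(v[2]),np.sin(v[2])
for n,p,z in [('ptr',(601,118),73),('mark',(622,182.1),73),('fL',(103,204),108),('fR',(570,214),108)]:
    q=ray(s,np.array(p)*k,z,st)[:2]-v[:2]; print(n,(c*q[0]+d*q[1]).round(1),(-d*q[0]+c*q[1]).round(1))
```

```text
[ 5.95028080e+02 -2.08605857e+01 -4.34751316e-02] -2.4909415571516456
[[-1.2 -1.3]
 [-1.3  0.8]
 [-2.2  1.1]
 [ 2.5 -1.1]
 [ 1.2  0.4]
 [ 1.   0.1]]
ptr -165.5 127.1
mark -125.4 148.1
fL -105.8 -184.1
fR -108.1 103.3
```

```bash
cat >> h.py <<'E'
TR=[595,-21,np.radians(-2.2)]
def W(x,y,z):
    c,d=np.cos(TR[2]),np.sin(TR[2]); return np.array([TR[0]+c*x-d*y,TR[1]+d*x+c*y,z])
def toT(p):
    c,d=np.cos(TR[2]),np.sin(TR[2]); q=np.array(p)[:2]-TR[:2]; return np.array([c*q[0]+d*q[1],-d*q[0]+c*q[1],p[2]]).round(1)
def pr(x,y,z,yaw=None):
    print(delta(W(x,y,z),np.degrees(TR[2]) if yaw is None else yaw))
E
python3 - <<'E'
from h import *
pr(0,-87,80)
E
```

```text
(array([-65. , -92. , 170.6]), array([-0.  ,  0.02,  1.4 ]))
```

```bash
python3 -m inch '[{"tx":-33,"ty":-46,"tz":20,"ax":0,"ay":0,"az":1.4,"fingers":0},{"tx":-65,"ty":-92,"tz":60,"ax":0,"ay":0,"az":1.4,"fingers":0},{"tx":-65,"ty":-92,"tz":110,"ax":0,"ay":0,"az":1.4,"fingers":0},{"tx":-65,"ty":-92,"tz":150,"ax":0,"ay":0,"az":1.4,"fingers":0},{"tx":-65,"ty":-92,"tz":170,"ax":0,"ay":0,"az":1.4,"fingers":0},{"tx":-65,"ty":-92,"tz":170,"ax":0,"ay":0,"az":1.4,"fingers":0}]'
python3 -m inch '[{"tx":0,"ty":0,"tz":4,"ax":0,"ay":0,"az":0,"fingers":0},{"tx":0,"ty":0,"tz":8,"ax":0,"ay":0,"az":0,"fingers":0},{"tx":0,"ty":0,"tz":10,"ax":0,"ay":0,"az":0,"fingers":0},{"tx":0,"ty":0,"tz":10,"ax":0,"ay":0,"az":0,"fingers":0}]'
python3 - <<'E'
from h import *
pr(0,-87,66)
s,st=shot('wrist'); print(toT(st['tool_pos']),st['force'])
cv2.imwrite('pics/w2.png',cv2.resize(s['image'],(800,600),interpolation=cv2.INTER_CUBIC))
E
```

```text
time_s: 2.82
tool_pos: [591.2, -108.2, 79.3]
tool_rot: [0.02, 1.0, 0.0, -0.001]
force: [-0.0, -1.1, 0.5]
opening: -0.002
time_s: 3.32
tool_pos: [591.9, -108.9, 70.4]
tool_rot: [0.02, 1.0, -0.0, 0.0]
force: [0.4, -0.6, -0.7]
opening: 0.001
(array([0.3, 1. , 4.4]), array([-0.  ,  0.01, -0.08]))
[  0.3 -88.   70.4] [ 0.38299106 -0.59046888 -0.73755626]
```

View pics/w2.png

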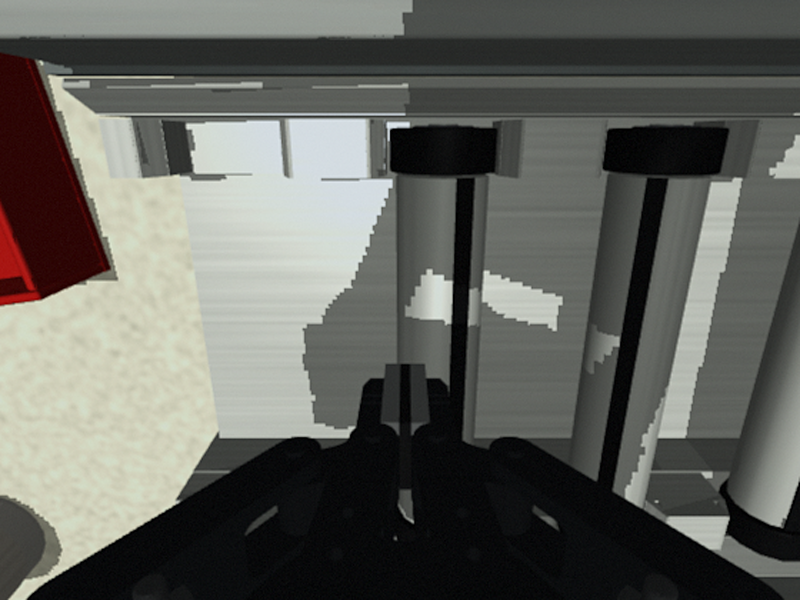

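The closed tip is at column 405, about 12 mm to the -y side of tube C (column 440, black line at column 465). I'll touch down next and then flick.

```bash
python3 -m inch '[{"tx":0,"ty":0,"tz":3,"ax":0,"ay":0,"az":0,"fingers":0},{"tx":0,"ty":0,"tz":4.5,"ax":0,"ay":0,"az":0,"fingers":0},{"tx":0,"ty":0,"tz":5,"ax":0,"ay":0,"az":0,"fingers":0},{"tx":0,"ty":0,"tz":5,"ax":0,"ay":0,"az":0,"fingers":0}]'
python3 -m inch '[{"tx":0,"ty":20,"tz":0.3,"ax":0,"ay":0,"az":0,"fingers":0},{"tx":0,"ty":50,"tz":0,"ax":0,"ay":0,"az":0,"fingers":0}]'
cat > spin.py <<'E'
from h import *
import sys
n=sys.argv[1]
for i in range(int(sys.argv[2])):
    s,st=shot('wrist',f'{n}_{i}'); print(st['time_s'],toT(st['tool_pos']),np.round(st['force'],1))
    # line positions across a row: dark columns & red columns
    g=s['image'][150 if len(sys.argv)<4 else int(sys.argv[3])].astype(int)
    dk=np.nonzero(g.max(1)<25)[0]; rd=np.nonzero((g[:,2]>60)&(g[:,2]>2*g[:,1]))[0]
    run=lambda a:[(q[0],q[-1]) for q in np.split(a,np.nonzero(np.diff(a)>2)[0]+1) if len(q)>1]
    print('dark',[(int(a),int(b)) for a,b in run(dk)],'red',[(int(a),int(b)) for a,b in run(rd)])
E
python3 spin.py C 3
```

```text
time_s: 3.88
tool_pos: [591.9, -108.9, 65.3]
tool_rot: [0.02, 1.0, -0.0, 0.0]
force: [-0.2, -0.0, -0.5]
opening: 0.003
time_s: 4.12
tool_pos: [594.0, -58.4, 65.6]
tool_rot: [0.021, 1.0, -0.0, 0.0]
force: [-0.4, -0.3, -0.2]
opening: 0.001
4.125 [  0.5 -37.5  65.6] [-0.4 -0.3 -0.2]
dark [(342, 353), (520, 534)] red [(190, 203)]
4.175 [ -0.1 -33.6  65.5] [-1.   2.8  0.2]
dark [(333, 345), (512, 526)] red [(203, 215)]
4.225 [  0.  -35.1  65.5] [ 0.9 -0.5  0.9]
dark [(337, 349), (515, 530)] red [(224, 233)]
```

C (place 2) coasts: the red line moves about 37 px relative to the stationary neighbour over 0.1 s. Now B.

```bash
python3 -m inch '[{"tx":0,"ty":36,"tz":0.3,"ax":0,"ay":0,"az":0,"fingers":0},{"tx":0,"ty":74,"tz":0,"ax":0,"ay":0,"az":0,"fingers":0}]'
python3 spin.py B 3
```

```text
time_s: 4.53
tool_pos: [597.2, 14.8, 65.7]
tool_rot: [0.021, 1.0, -0.0, 0.001]
force: [-0.0, -0.1, 0.4]
opening: -0.001
4.525 [ 0.9 35.8 65.7] [-0.  -0.1  0.4]
dark [(216, 227), (355, 367)] red []
4.575 [ 0.1 40.4 65.6] [-1.7  3.7 -0.4]
dark [(41, 55), (206, 217), (345, 357)] red []
4.625 [ 0.2 38.5 65.4] [-0.1 -0.3 -0.7]
dark [(57, 71), (210, 222), (350, 361)] red []
```

View pics/B_2.png

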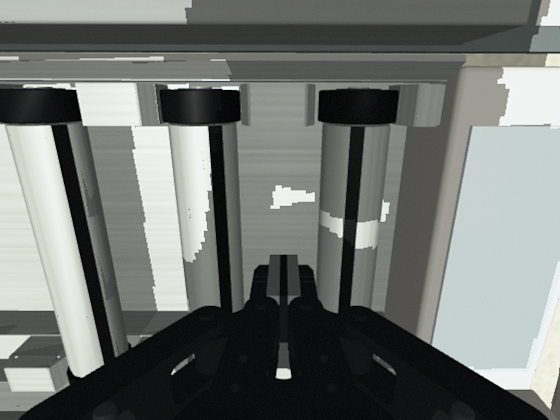

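Before deciding on B, I'll convert line pixels to tube angles.

```bash
cat >> h.py <<'E'
def phi(s,st,u,v,y0):
    A,o=cam(s,st); d=A@np.array([(u-s['cx'])/s['fx'],(v-s['cy'])/s['fy'],1.])
    p=toT(o)*1.; q=toT(o+d*100)-p; a,b=p[1]-y0,p[2]-50; e,f=q[1],q[2]
    k=np.roots([e*e+f*f,2*(a*e+b*f),a*a+b*b-256]); 
    if abs(k.imag).max()>1e-6: return None
    k=k.real.min(); return round(float(np.arctan2(a+k*e,b+k*f)),2)
E
python3 - <<'E'
from h import *
s=snapshot('wrist')
def mk(x,y,z):
    Y=TR[2]; return dict(tool_pos=W(x,y,z),tool_rot=R.from_matrix(np.array([[-np.cos(Y),-np.sin(Y),0],[-np.sin(Y),np.cos(Y),0],[0,0,-1]])).as_quat())
print('B before',phi(s,mk(0,-35.1,65.5),343,150,-2),'after',phi(s,mk(.9,35.8,65.7),221.5,150,-2),phi(s,mk(.1,40.4,65.6),211.5,150,-2),phi(s,mk(.2,38.5,65.4),216,150,-2))
print('A before',phi(s,mk(0,-35.1,65.5),522,150,72),'after',phi(s,mk(.2,38.5,65.4),355,150,72))
print('C red',[phi(s,mk(0,y,65.5),u,150,-76) for y,u in ((-37.5,196),(-33.6,209),(-35.1,228))])
E
```

```text
B before -0.46 after 0.62 0.63 0.64
A before -0.16 after -0.16
C red [-0.04, 0.55, 1.11]
```

B turned 1.08 rad and stopped dead, so it binds. C coasts at about 11 rad/s. Now A.

```bash
python3 -m inch '[{"tx":0,"ty":36,"tz":0.3,"ax":0,"ay":0,"az":0,"fingers":0},{"tx":0,"ty":66,"tz":0,"ax":0,"ay":0,"az":0,"fingers":0}]'
python3 spin.py A 3
python3 -m inch '[{"tx":0,"ty":66,"tz":-40,"ax":0,"ay":0,"az":0,"fingers":0},{"tx":-5,"ty":20,"tz":-90,"ax":0,"ay":0,"az":0,"fingers":56},{"tx":-5,"ty":-38,"tz":-90,"ax":0,"ay":0,"az":0,"fingers":56},{"tx":-5,"ty":-38,"tz":-90,"ax":0,"ay":0,"az":0,"fingers":56},{"tx":-5,"ty":-38,"tz":-90,"ax":0,"ay":0,"az":0,"fingers":56},{"tx":-5,"ty":-38,"tz":-90,"ax":0,"ay":0,"az":0,"fingers":56}]'
python3 - <<'E'
from h import *
s,st=shot('wrist','preB');pr(0,-2,150)
for nm,y0 in (('A',72),('B',-2),('C',-76)):
    for u in range(560):
        pass
import pickle; pickle.dump((s,st),open('w3.pkl','wb'))
E
```

```text
time_s: 4.97
tool_pos: [600.0, 80.2, 65.7]
tool_rot: [0.021, 1.0, -0.0, 0.0]
force: [0.4, -0.5, -0.4]
opening: -0.0
4.975 [  1.1 101.3  65.7] [ 0.4 -0.5 -0.4]
dark [(68, 82)] red [(194, 200)]
5.025 [  0.5 104.6  65.6] [-1.5  2.5 -0.2]
dark [(61, 74)] red [(200, 212)]
5.075 [  0.6 103.   65.4] [-0.2 -0.1  0.3]
dark [(64, 78)] red [(227, 240)]
time_s: 5.88
tool_pos: [602.8, 43.0, 154.9]
tool_rot: [0.02, 1.0, 0.0, -0.0]
force: [-0.2, -0.1, -0.5]
opening: 0.652
(array([  5.3, -66.5,   4.9]), array([ 0.  , -0.04, -0.04]))
```

View pics/preB.png

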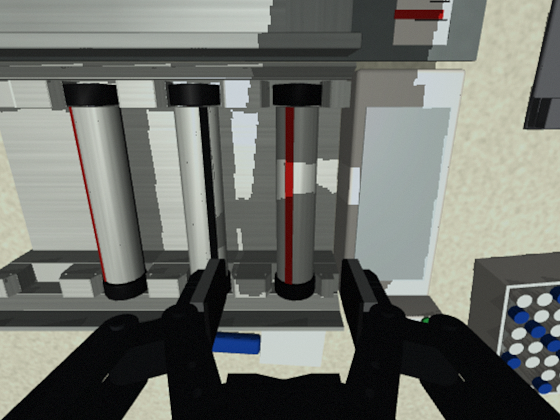

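A is free too: its red line keeps moving with the camera still. This view has clear roller ends, so I'll refine the track fit once from it: A from (298,106) to (295,283), C from (93,108) to (124,283).

Run:
```python
from h import *
import pickle
s,st=pickle.load(open('w3.pkl','rb'))
print(toT(st['tool_pos']))
g=cv2.cvtColor(s['image'],cv2.COLOR_BGR2GRAY).astype(int)
for u in (85,105,205,312): print(u,g[76:116,u].tolist())
for v in (130,): print(v,[ (x,int(g[v,x])) for x in list(range(64,130,2))+list(range(168,228,2))+list(range(268,324,2))])
for n,p,z in [('A-',(298,106),60),('A+',(295,283),60),('C-',(93,108),60),('C+',(124,283),60),('B-',(195,105),60)]:
    q=ray(s,p,50,st); print(n,toT(q), toT(ray(s,p,66,st)))
print('mark',toT(ray(s,(419,15),73,st)))
```

```text
[  5.3  64.3 154.9]
85 [85, 134, 137, 56, 85, 157, 179, 89, 14, 18, 23, 25, 23, 25, 22, 28, 28, 27, 29, 31, 33, 32, 31, 30, 31, 31, 28, 31, 20, 40, 73, 141, 190, 185, 184, 182, 180, 182, 182, 180]
105 [85, 136, 138, 57, 85, 157, 209, 166, 29, 6, 11, 9, 6, 5, 6, 14, 8, 10, 8, 10, 7, 10, 11, 9, 11, 8, 11, 5, 3, 36, 81, 115, 133, 133, 135, 135, 136, 136, 135, 137]
205 [85, 144, 148, 61, 99, 107, 109, 79, 9, 10, 10, 8, 12, 12, 12, 12, 12, 11, 6, 7, 9, 13, 12, 6, 12, 12, 9, 8, 3, 42, 59, 25, 8, 7, 11, 8, 10, 12, 8, 8]
312 [58, 71, 68, 66, 96, 105, 107, 88, 33, 4, 5, 6, 4, 6, 5, 5, 5, 8, 2, 3, 4, 5, 7, 7, 3, 8, 5, 4, 0, 52, 76, 69, 81, 85, 82, 80, 83, 84, 80, 82]
130 [(64, 186), (66, 189), (68, 188), (70, 189), (72, 176), (74, 36), (76, 118), (78, 162), (80, 171), (82, 170), (84, 175), (86, 178), (88, 181), (90, 191), (92, 193), (94, 193), (96, 204), (98, 199), (100, 178), (102, 171), (104, 159), (106, 139), (108, 133), (110, 121), (112, 106), (114, 93), (116, 83), (118, 70), (120, 55), (122, 36), (124, 66), (126, 99), (128, 100), (168, 206), (170, 205), (172, 206), (174, 210), (176, 96), (178, 142), (180, 146), (182, 156), (184, 167), (186, 178), (188, 189), (190, 199), (192, 206), (194, 208), (196, 206), (198, 198), (200, 132), (202, 9), (204, 10), (206, 9), (208, 31), (210, 139), (212, 125), (214, 109), (216, 85), (218, 62), (220, 110), (222, 107), (224, 107), (226, 105), (268, 106), (270, 109), (272, 107), (274, 108), (276, 60), (278, 63), (280, 70), (282, 75), (284, 75), (286, 27), (288, 29), (290, 30), (292, 28), (294, 86), (296, 103), (298, 105), (300, 106), (302, 103), (304, 94), (306, 88), (308, 86), (310, 82), (312, 80), (314, 75), (316, 68), (318, 83), (320, 105), (322, 106)]
A- [-70.6  74.4  50. ] [-71.1  73.7  66. ]
A+ [79.  73.8 50. ] [68.9 73.1 66. ]
C- [-69.4 -76.4  50. ] [-70.  -67.4  66. ]
C+ [ 78.8 -77.3  50. ] [ 68.7 -68.3  66. ]
B- [-71.4  -1.1  50. ] [-71.8   3.   66. ]
mark [-124.5  146.9   73. ]
```

```bash
sed -i 's/^TR=.*/TR=[594.2,-20.6,np.radians(-2.45)]/' h.py
python3 - <<'E'
from h import *
pr(0,-2,30)
E
```

```text
(array([  6. , -66.1, 124.9]), array([ 0.  , -0.04,  0.21]))
```

```bash
python3 -m inch '[{"tx":6,"ty":-40,"tz":0,"ax":0,"ay":0,"az":0.2,"fingers":56},{"tx":6,"ty":-66,"tz":20,"ax":0,"ay":0,"az":0.2,"fingers":56},{"tx":6,"ty":-66,"tz":60,"ax":0,"ay":0,"az":0.2,"fingers":56},{"tx":6,"ty":-66,"tz":100,"ax":0,"ay":0,"az":0.2,"fingers":56},{"tx":6,"ty":-66,"tz":120,"ax":0,"ay":0,"az":0.2,"fingers":56},{"tx":6,"ty":-66,"tz":125,"ax":0,"ay":0,"az":0.2,"fingers":56},{"tx":6,"ty":-66,"tz":125,"ax":0,"ay":0,"az":0.2,"fingers":56}]'
python3 -m inch '[{"tx":0,"ty":0,"tz":0,"ax":0,"ay":0,"az":0,"fingers":20},{"tx":0,"ty":0,"tz":0,"ax":0,"ay":0,"az":0,"fingers":20},{"tx":0,"ty":0,"tz":0,"ax":0,"ay":0,"az":0,"fingers":20},{"tx":0,"ty":0,"tz":0,"ax":0,"ay":0,"az":0,"fingers":20}]' 60
python3 - <<'E'
from h import *
print(toT(ctrl.sense()['tool_pos']))
E
```

```text
time_s: 6.8
tool_pos: [594.6, -22.7, 30.7]
tool_rot: [0.021, 1.0, -0.0, 0.0]
force: [0.5, 0.9, -0.6]
opening: 0.655
time_s: 7.3
tool_pos: [594.8, -22.9, 31.4]
tool_rot: [0.022, 1.0, -0.0, 0.001]
force: [-1.5, 1.3, 5.6]
opening: 0.356
[ 0.7 -2.2 31.4]
```

```bash
python3 -m inch '[{"tx":0,"ty":0,"tz":-5,"ax":0,"ay":0,"az":0,"fingers":20},{"tx":0,"ty":0,"tz":-20,"ax":0,"ay":0,"az":0,"fingers":20},{"tx":0,"ty":0,"tz":-50,"ax":0,"ay":0,"az":0,"fingers":20},{"tx":0,"ty":0,"tz":-90,"ax":0,"ay":0,"az":0,"fingers":20},{"tx":0,"ty":0,"tz":-130,"ax":0,"ay":0,"az":0,"fingers":20},{"tx":0,"ty":0,"tz":-130,"ax":0,"ay":0,"az":0,"fingers":20},{"tx":0,"ty":0,"tz":-130,"ax":0,"ay":0,"az":0,"fingers":20}]'
python3 - <<'E'
from h import *
s,st=shot('wrist','liftB'); t,_=shot('top','top1')
im=t['image'];hsv=cv2.cvtColor(im,cv2.COLOR_BGR2HSV)
m=(((hsv[...,0]<8)|(hsv[...,0]>172))&(hsv[...,1]>120)).astype(np.uint8); m=cv2.morphologyEx(m,cv2.MORPH_OPEN,np.ones((5,5)))
c=max(cv2.findContours(m,0,1)[0],key=cv2.contourArea); r=cv2.minAreaRect(c); print(r)
b=cv2.boxPoints(r); print(b.round(0).tolist()); B=np.array([ray(t,p,40)[:2] for p in b]); print(B.round(0),B.mean(0))
E
```

```text
time_s: 8.18
tool_pos: [593.5, -22.8, 159.3]
tool_rot: [0.022, 1.0, 0.0, -0.001]
force: [-0.3, 0.4, -4.2]
opening: 0.357
((403.4538879394531, 257.63079833984375), (75.28907775878906, 66.48261260986328), 82.87498474121094)
[[366.0, 224.0], [432.0, 216.0], [441.0, 291.0], [375.0, 299.0]]
[[ 561. -250.]
 [ 584. -450.]
 [ 363. -462.]
 [ 342. -267.]] [ 462.55770665 -357.35420087]
```

View pics/top1.png

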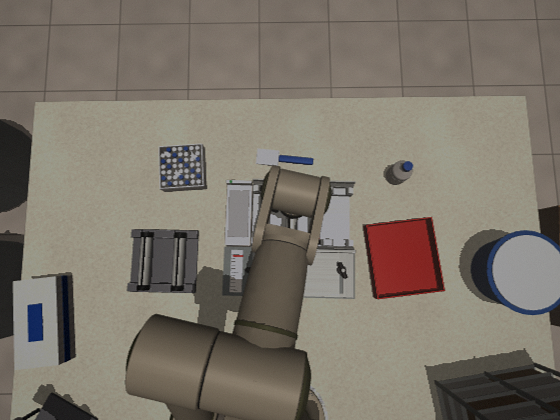

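Run:
```python
from h import *
print(delta((462,-357,150),5))
```

```text
(array([ 116.9, -339.5,    8.9]), array([ 0.05, -0.18, -7.48]))
```

```bash
python3 -m inch '[{"tx":17,"ty":-48,"tz":0,"ax":0,"ay":0,"az":-2,"fingers":20},{"tx":34,"ty":-97,"tz":0,"ax":0,"ay":0,"az":-4,"fingers":20},{"tx":50,"ty":-146,"tz":0,"ax":0,"ay":0,"az":-7.5,"fingers":20},{"tx":67,"ty":-195,"tz":0,"ax":0,"ay":0,"az":-7.5,"fingers":20},{"tx":84,"ty":-244,"tz":0,"ax":0,"ay":0,"az":-7.5,"fingers":20},{"tx":100,"ty":-292,"tz":9,"ax":0,"ay":0,"az":-7.5,"fingers":20},{"tx":117,"ty":-330,"tz":30,"ax":0,"ay":0,"az":-7.5,"fingers":20},{"tx":117,"ty":-339,"tz":60,"ax":0,"ay":0,"az":-7.5,"fingers":20},{"tx":117,"ty":-339,"tz":80,"ax":0,"ay":0,"az":-7.5,"fingers":20},{"tx":117,"ty":-339,"tz":80,"ax":0,"ay":0,"az":-7.5,"fingers":20}]'
python3 - <<'E'
from h import *
t,st=shot('top'); w,_=shot('wrist'); print(st['force'])
cv2.imwrite('pics/tray1.png',np.hstack([t['image'][150:330,270:500],cv2.resize(w['image'],(240,180))]))
print(delta((462,-357,8),5))
E
```

```text
time_s: 9.52
tool_pos: [461.8, -355.8, 78.0]
tool_rot: [-0.044, 0.999, 0.002, -0.002]
force: [-0.8, 0.3, -3.4]
opening: 0.351
[-0.82389347  0.30674263 -3.39914849]
(array([ 0.9, -0.4, 72.4]), array([ 0.02, -0.01,  0.03]))
```

View pics/tray1.png

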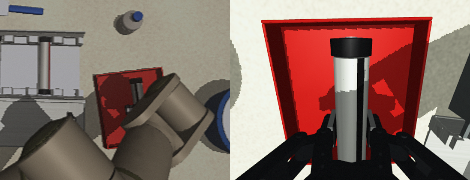

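The roller is centred over the tray and aligned with it, so I'll lower it and release.

```bash
python3 -m inch '[{"tx":0,"ty":0,"tz":30,"ax":0,"ay":0,"az":0,"fingers":20},{"tx":0,"ty":0,"tz":55,"ax":0,"ay":0,"az":0,"fingers":20},{"tx":0,"ty":0,"tz":68,"ax":0,"ay":0,"az":0,"fingers":20},{"tx":0,"ty":0,"tz":71,"ax":0,"ay":0,"az":0,"fingers":20},{"tx":0,"ty":0,"tz":71,"ax":0,"ay":0,"az":0,"fingers":20},{"tx":0,"ty":0,"tz":71,"ax":0,"ay":0,"az":0,"fingers":44},{"tx":0,"ty":0,"tz":71,"ax":0,"ay":0,"az":0,"fingers":60},{"tx":0,"ty":0,"tz":71,"ax":0,"ay":0,"az":0,"fingers":60},{"tx":0,"ty":0,"tz":40,"ax":0,"ay":0,"az":0,"fingers":60},{"tx":0,"ty":0,"tz":-20,"ax":0,"ay":0,"az":0,"fingers":60}]'
python3 -m inch '[{"tx":0,"ty":0,"tz":-60,"ax":0,"ay":0,"az":0,"fingers":60},{"tx":0,"ty":0,"tz":-80,"ax":0,"ay":0,"az":0,"fingers":60}]'
python3 - <<'E'
from h import *
w,st=shot('wrist','tray2')
# spare axis from initial top view
import pickle
a,b=pickle.load(open('s0.pkl','rb')); k=.7
for n,p in (('s1 ',(208,332)),('s1b',(206,413)),('s2',(258,333)),('s2b',(256,410))): print(n,ray(a,np.array(p)*k,32).round(1))
print(delta((430,355,200),-2))
E
```

```text
time_s: 10.88
tool_pos: [462.0, -355.9, 99.8]
tool_rot: [-0.044, 0.999, 0.002, -0.001]
force: [0.4, -0.5, 0.1]
opening: 0.699
time_s: 11.12
tool_pos: [463.5, -357.3, 184.6]
tool_rot: [-0.044, 0.999, -0.003, 0.002]
force: [-0.6, 0.8, -1.7]
opening: 0.701
s1  [546.9 412.3  32. ]
s1b [379.4 410.7  32. ]
s2 [543.4 307.   32. ]
s2b [384.1 307.7  32. ]
(array([-29. , 712.7, -19. ]), array([-0.36,  0.3 ,  7.03]))
```

```bash
python3 -m inch '[{"tx":-30,"ty":712,"tz":-19,"ax":0,"ay":0,"az":5,"fingers":60},{"tx":-30,"ty":712,"tz":-19,"ax":0,"ay":0,"az":5,"fingers":60},{"tx":-30,"ty":712,"tz":-19,"ax":0,"ay":0,"az":5,"fingers":60},{"tx":-30,"ty":712,"tz":-19,"ax":0,"ay":0,"az":5,"fingers":60},{"tx":-30,"ty":712,"tz":-19,"ax":0,"ay":0,"az":5,"fingers":60},{"tx":-30,"ty":712,"tz":-19,"ax":0,"ay":0,"az":5,"fingers":60},{"tx":-30,"ty":712,"tz":-19,"ax":0,"ay":0,"az":5,"fingers":60},{"tx":-30,"ty":712,"tz":-19,"ax":0,"ay":0,"az":5,"fingers":60},{"tx":-30,"ty":712,"tz":-19,"ax":0,"ay":0,"az":5,"fingers":60},{"tx":-30,"ty":712,"tz":-19,"ax":0,"ay":0,"az":5,"fingers":60}]'
python3 - <<'E'
from h import *
print(delta((430,357,200),0))
E
```

```text
time_s: 12.42
tool_pos: [433.7, 269.6, 196.4]
tool_rot: [-0.0, 1.0, -0.0, -0.0]
force: [0.7, -0.4, 0.5]
opening: 0.703
(array([ 3.6, 87.4, -3.6]), array([-0.02, -0.03,  0.02]))
```

```bash
python3 -m inch '[{"tx":4,"ty":50,"tz":0,"ax":0,"ay":0,"az":0,"fingers":60},{"tx":4,"ty":87,"tz":0,"ax":0,"ay":0,"az":0,"fingers":60},{"tx":4,"ty":87,"tz":0,"ax":0,"ay":0,"az":0,"fingers":60},{"tx":4,"ty":87,"tz":0,"ax":0,"ay":0,"az":0,"fingers":60}]'
python3 - <<'E'
from h import *
import pickle
s,st=shot('wrist','sp'); pickle.dump((s,st),open('w4.pkl','wb')); print(st['tool_pos'])
E
```

```text
time_s: 12.92
tool_pos: [430.1, 354.0, 196.4]
tool_rot: [-0.0, 1.0, -0.0, -0.001]
force: [-0.2, 0.2, 0.5]
opening: 0.7
[430.06766662 353.98411963 196.3529439 ]
```

View pics/sp.png

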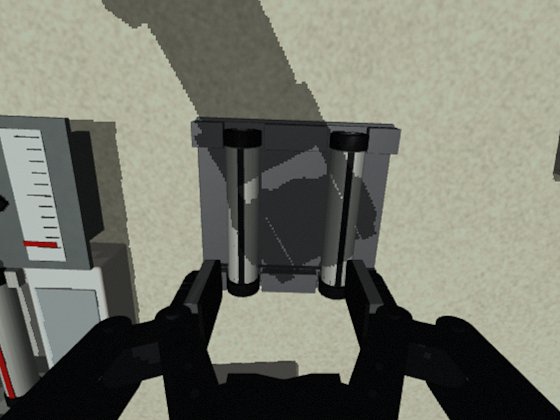

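Spares: the near one runs from (243,146) to (243,284), the other from (349,150) to (336,285).

Run:
```python
from h import *
import pickle
s,st=pickle.load(open('w4.pkl','rb'))
g=cv2.cvtColor(s['image'],cv2.COLOR_BGR2GRAY).astype(int)
for v in (170,250): print(v,[ (x,int(g[v,x])) for x in list(range(218,270,2))+list(range(320,376,2))])
for u in (252,358): print(u,g[136:156,u].tolist())
for u in (252,330): print(u,g[272:296,u].tolist())
for n,p in [('a-',(243,146)),('a+',(243,284)),('b-',(349,150)),('b+',(336,285))]:
    print(n,ray(s,p,32,st).round(1),ray(s,p,48,st).round(1))
```

```text
170 [(218, 82), (220, 59), (222, 44), (224, 42), (226, 49), (228, 61), (230, 66), (232, 71), (234, 75), (236, 75), (238, 5), (240, 9), (242, 5), (244, 56), (246, 80), (248, 75), (250, 76), (252, 69), (254, 67), (256, 59), (258, 48), (260, 41), (262, 44), (264, 51), (266, 68), (268, 76), (320, 87), (322, 86), (324, 89), (326, 75), (328, 39), (330, 49), (332, 53), (334, 62), (336, 64), (338, 68), (340, 71), (342, 76), (344, 82), (346, 40), (348, 6), (350, 13), (352, 62), (354, 167), (356, 147), (358, 140), (360, 122), (362, 88), (364, 86), (366, 86), (368, 84), (370, 85), (372, 83), (374, 86)]
250 [(218, 84), (220, 85), (222, 83), (224, 84), (226, 85), (228, 89), (230, 125), (232, 137), (234, 147), (236, 164), (238, 28), (240, 16), (242, 5), (244, 49), (246, 77), (248, 71), (250, 70), (252, 64), (254, 61), (256, 49), (258, 40), (260, 41), (262, 40), (264, 41), (266, 39), (268, 41), (320, 40), (322, 41), (324, 51), (326, 56), (328, 69), (330, 70), (332, 73), (334, 76), (336, 81), (338, 47), (340, 6), (342, 2), (344, 45), (346, 76), (348, 76), (350, 67), (352, 60), (354, 78), (356, 84), (358, 82), (360, 82), (362, 82), (364, 83), (366, 80), (368, 83), (370, 82), (372, 81), (374, 85)]
252 [6, 8, 5, 5, 2, 4, 8, 4, 8, 6, 2, 27, 61, 71, 69, 68, 69, 70, 67, 68]
358 [14, 19, 17, 17, 13, 14, 10, 14, 9, 12, 12, 8, 14, 9, 6, 27, 105, 152, 148, 144]
252 [108, 108, 106, 106, 107, 105, 107, 108, 112, 85, 20, 1, 8, 11, 11, 10, 7, 10, 4, 8, 10, 4, 22, 130]
330 [141, 142, 143, 143, 143, 143, 145, 146, 128, 101, 104, 105, 119, 98, 2, 10, 12, 11, 9, 8, 9, 10, 10, 10]
a- [392.1 315.   32. ] [389.7 317.   48. ]
a+ [542.6 308.9  32. ] [532.4 311.3  48. ]
b- [395.9 415.6  32. ] [393.3 412.3  48. ]
b+ [543.8 411.   32. ] [533.5 408.   48. ]
```

Run:
```python
from h import *
print(delta((461.5,311.7,14),-2.1))
```

```text
(array([-31.4, -41.9, 182.6]), array([-0.04, -0.04,  2.08]))
```

```bash
python3 -m inch '[{"tx":-31,"ty":-42,"tz":20,"ax":0,"ay":0,"az":2,"fingers":60},{"tx":-31,"ty":-42,"tz":70,"ax":0,"ay":0,"az":2,"fingers":60},{"tx":-31,"ty":-42,"tz":120,"ax":0,"ay":0,"az":2,"fingers":60},{"tx":-31,"ty":-42,"tz":160,"ax":0,"ay":0,"az":2,"fingers":60},{"tx":-31,"ty":-42,"tz":178,"ax":0,"ay":0,"az":2,"fingers":60},{"tx":-31,"ty":-42,"tz":183,"ax":0,"ay":0,"az":2,"fingers":60},{"tx":-31,"ty":-42,"tz":183,"ax":0,"ay":0,"az":2,"fingers":60}]'
python3 -m inch '[{"tx":0,"ty":0,"tz":0,"ax":0,"ay":0,"az":0,"fingers":20},{"tx":0,"ty":0,"tz":0,"ax":0,"ay":0,"az":0,"fingers":20},{"tx":0,"ty":0,"tz":0,"ax":0,"ay":0,"az":0,"fingers":20},{"tx":0,"ty":0,"tz":0,"ax":0,"ay":0,"az":0,"fingers":20}]' 60
python3 - <<'E'
from h import *
print(delta((461.5,311.7,14),-2.1))
E
python3 -m inch '[{"tx":0,"ty":0,"tz":-8,"ax":0,"ay":0,"az":0,"fingers":20},{"tx":0,"ty":0,"tz":-40,"ax":0,"ay":0,"az":0,"fingers":20},{"tx":0,"ty":0,"tz":-90,"ax":0,"ay":0,"az":0,"fingers":20},{"tx":0,"ty":0,"tz":-140,"ax":0,"ay":0,"az":0,"fingers":20},{"tx":0,"ty":0,"tz":-150,"ax":0,"ay":0,"az":0,"fingers":20},{"tx":0,"ty":0,"tz":-150,"ax":0,"ay":0,"az":0,"fingers":20}]'
python3 - <<'E'
from h import *
import pickle
pr(0,-2,150)
s,st=shot('wrist','held1'); pickle.dump((s,st),open('w5.pkl','wb'))
E
```

```text
time_s: 13.85
tool_pos: [461.7, 312.1, 14.5]
tool_rot: [0.018, 1.0, 0.0, 0.0]
force: [0.5, -0.3, -0.0]
opening: 0.703
time_s: 14.35
tool_pos: [461.7, 312.8, 15.1]
tool_rot: [0.017, 1.0, 0.0, 0.001]
force: [-1.0, -0.8, 6.0]
opening: 0.356
(array([ 0.2, -1.1,  1.1]), array([0.05, 0.1 , 0.12]))
time_s: 15.1
tool_pos: [460.8, 312.3, 163.3]
tool_rot: [0.017, 1.0, -0.0, -0.0]
force: [0.1, 0.2, -3.6]
opening: 0.354
(array([-144.8, -330.1,   13.3]), array([-0.03, -0.05,  0.47]))
```

View pics/held1.png

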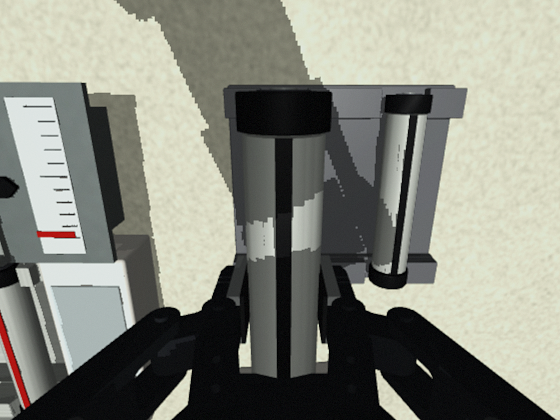

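Spare is held, pointing straight along the tool; its tube/housing boundary is at row about 135. Next, the offset along its axis.

Run:
```python
from h import *
import pickle
s,st=pickle.load(open('w5.pkl','rb'))
g=cv2.cvtColor(s['image'],cv2.COLOR_BGR2GRAY).astype(int); print(g[125:142,265].tolist())
for v in (150,230): print([(x,int(g[v,x])) for x in list(range(236,256))+list(range(318,336))])
Wt=R.from_quat(st['tool_rot']).inv()
for p in ((284,134.5),):
    print(Wt.apply(ray(s,p,st['tool_pos'][2]+34.5,st)-st['tool_pos']).round(1))
```

```text
[8, 6, 5, 8, 11, 10, 8, 11, 12, 12, 40, 61, 63, 83, 99, 99, 98]
[(236, 58), (237, 59), (238, 58), (239, 58), (240, 56), (241, 57), (242, 59), (243, 64), (244, 67), (245, 66), (246, 73), (247, 76), (248, 81), (249, 82), (250, 82), (251, 82), (252, 84), (253, 86), (254, 87), (255, 88), (318, 88), (319, 86), (320, 83), (321, 78), (322, 75), (323, 71), (324, 73), (325, 84), (326, 87), (327, 77), (328, 54), (329, 55), (330, 55), (331, 56), (332, 55), (333, 57), (334, 55), (335, 56)]
[(236, 114), (237, 114), (238, 116), (239, 114), (240, 117), (241, 118), (242, 99), (243, 52), (244, 50), (245, 71), (246, 99), (247, 106), (248, 111), (249, 123), (250, 136), (251, 141), (252, 145), (253, 149), (254, 152), (255, 156), (318, 113), (319, 105), (320, 96), (321, 75), (322, 52), (323, 53), (324, 55), (325, 55), (326, 52), (327, 55), (328, 52), (329, 54), (330, 53), (331, 53), (332, 54), (333, 52), (334, 52), (335, 54)]
[ 71.2  -0.5 -34.4]
```

```bash
python3 -m inch '[{"tx":-27,"ty":-60,"tz":0,"ax":0,"ay":0,"az":0.5,"fingers":20},{"tx":-53,"ty":-118,"tz":2,"ax":0,"ay":0,"az":0.5,"fingers":20},{"tx":-79,"ty":-176,"tz":4,"ax":0,"ay":0,"az":0.5,"fingers":20},{"tx":-105,"ty":-234,"tz":8,"ax":0,"ay":0,"az":0.5,"fingers":20},{"tx":-131,"ty":-292,"tz":13,"ax":0,"ay":0,"az":0.5,"fingers":20},{"tx":-146,"ty":-330,"tz":13,"ax":0,"ay":0,"az":0.5,"fingers":20},{"tx":-146,"ty":-330,"tz":30,"ax":0,"ay":0,"az":0.5,"fingers":20},{"tx":-146,"ty":-330,"tz":50,"ax":0,"ay":0,"az":0.5,"fingers":20},{"tx":-146,"ty":-330,"tz":60,"ax":0,"ay":0,"az":0.5,"fingers":20},{"tx":-146,"ty":-330,"tz":60,"ax":0,"ay":0,"az":0.5,"fingers":20}]'
python3 - <<'E'
from h import *
pr(1.2,-2,34)
s,st=shot('wrist','ins1'); print(toT(st['tool_pos']))
E
```

```text
time_s: 16.4
tool_pos: [595.2, -22.1, 102.5]
tool_rot: [0.022, 1.0, 0.0, -0.002]
force: [0.5, -0.7, -3.1]
opening: 0.356
(array([-0.4, -0.6, 68.5]), array([ 0.03, -0.18, -0.02]))
[  1.   -1.4 102.5]
```

View pics/ins1.png

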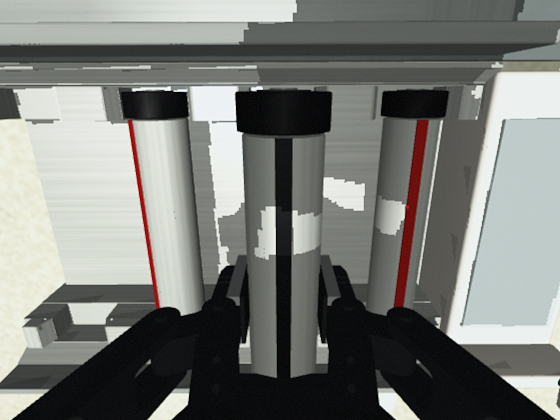

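The held roller is midway between its neighbours (158 and 415 give 286.5; it is at 284), so I'll lower it.

```bash
python3 -m inch '[{"tx":-0.4,"ty":-0.6,"tz":20,"ax":0,"ay":0,"az":0,"fingers":20},{"tx":-0.4,"ty":-0.6,"tz":40,"ax":0,"ay":0,"az":0,"fingers":20},{"tx":-0.4,"ty":-0.6,"tz":52,"ax":0,"ay":0,"az":0,"fingers":20},{"tx":-0.4,"ty":-0.6,"tz":60,"ax":0,"ay":0,"az":0,"fingers":20},{"tx":-0.4,"ty":-0.6,"tz":60,"ax":0,"ay":0,"az":0,"fingers":20}]'
python3 -m inch '[{"tx":0,"ty":0,"tz":4,"ax":0,"ay":0,"az":0,"fingers":20},{"tx":0,"ty":0,"tz":7,"ax":0,"ay":0,"az":0,"fingers":20},{"tx":0,"ty":0,"tz":8,"ax":0,"ay":0,"az":0,"fingers":20},{"tx":0,"ty":0,"tz":8,"ax":0,"ay":0,"az":0,"fingers":20}]'
```

```text
time_s: 17.08
tool_pos: [596.2, -22.9, 43.9]
tool_rot: [0.022, 1.0, 0.0, -0.0]
force: [0.4, 0.4, -3.7]
opening: 0.361
time_s: 17.58
tool_pos: [596.2, -22.9, 36.0]
tool_rot: [0.022, 1.0, -0.0, 0.0]
force: [1.0, -0.7, -3.5]
opening: 0.353
```

```bash
python3 -m inch '[{"tx":0,"ty":0,"tz":1.5,"ax":0,"ay":0,"az":0,"fingers":20},{"tx":0,"ty":0,"tz":2.5,"ax":0,"ay":0,"az":0,"fingers":20},{"tx":0,"ty":0,"tz":2.5,"ax":0,"ay":0,"az":0,"fingers":20}]'
python3 -m inch '[{"tx":0,"ty":0,"tz":0,"ax":0,"ay":0,"az":0,"fingers":38},{"tx":0,"ty":0,"tz":0,"ax":0,"ay":0,"az":0,"fingers":56},{"tx":0,"ty":0,"tz":0,"ax":0,"ay":0,"az":0,"fingers":56},{"tx":0,"ty":0,"tz":-30,"ax":0,"ay":0,"az":0,"fingers":56},{"tx":0,"ty":0,"tz":-80,"ax":0,"ay":0,"az":0,"fingers":56},{"tx":0,"ty":0,"tz":-130,"ax":0,"ay":0,"az":0,"fingers":56},{"tx":0,"ty":0,"tz":-130,"ax":0,"ay":0,"az":0,"fingers":56}]'
python3 - <<'E'
from h import *
import pickle
s,st=shot('wrist','seated1'); pickle.dump((s,st),open('w6.pkl','wb'))
print(delta((463.5,413,170),-2))
E
```

```text
time_s: 17.95
tool_pos: [596.2, -22.9, 33.4]
tool_rot: [0.022, 1.0, -0.0, -0.0]
force: [0.3, 0.5, -3.4]
opening: 0.353
time_s: 18.82
tool_pos: [597.8, -23.2, 167.7]
tool_rot: [0.022, 1.0, -0.001, 0.004]
force: [0.3, 0.2, -1.0]
opening: 0.66
(array([151.9, 429.8,  -5.8]), array([-0.04,  0.2 , -0.48]))
```

View pics/seated1.png

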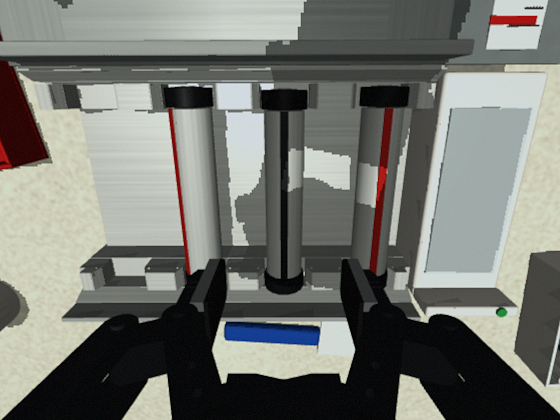

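Spare 1 is seated in line with its neighbours (housings at rows about 87–108 all round). Now the second spare.

```bash
python3 -m inch '[{"tx":20,"ty":58,"tz":-6,"ax":0,"ay":0,"az":-0.4,"fingers":60},{"tx":40,"ty":115,"tz":-6,"ax":0,"ay":0,"az":-0.4,"fingers":60},{"tx":60,"ty":172,"tz":-6,"ax":0,"ay":0,"az":-0.4,"fingers":60},{"tx":80,"ty":229,"tz":-6,"ax":0,"ay":0,"az":-0.4,"fingers":60},{"tx":101,"ty":286,"tz":-6,"ax":0,"ay":0,"az":-0.4,"fingers":60},{"tx":121,"ty":343,"tz":-6,"ax":0,"ay":0,"az":-0.4,"fingers":60},{"tx":141,"ty":400,"tz":-6,"ax":0,"ay":0,"az":-0.4,"fingers":60},{"tx":152,"ty":430,"tz":0,"ax":0,"ay":0,"az":-0.4,"fingers":60},{"tx":152,"ty":430,"tz":20,"ax":0,"ay":0,"az":-0.4,"fingers":60},{"tx":152,"ty":430,"tz":20,"ax":0,"ay":0,"az":-0.4,"fingers":60}]'
python3 - <<'E'
from h import *
print(delta((463.5,413,14),-2))
E
```

```text
time_s: 20.12
tool_pos: [461.7, 412.9, 140.8]
tool_rot: [0.018, 1.0, -0.001, -0.002]
force: [-0.4, -0.3, -0.1]
opening: 0.699
(array([ -2.4,   0.6, 126.8]), array([-0.18, -0.27, -0.05]))
```

```bash
python3 -m inch '[{"tx":-2,"ty":0.5,"tz":40,"ax":0,"ay":0,"az":0,"fingers":60},{"tx":-2,"ty":0.5,"tz":90,"ax":0,"ay":0,"az":0,"fingers":60},{"tx":-2,"ty":0.5,"tz":118,"ax":0,"ay":0,"az":0,"fingers":60},{"tx":-2,"ty":0.5,"tz":126,"ax":0,"ay":0,"az":0,"fingers":60},{"tx":-2,"ty":0.5,"tz":126,"ax":0,"ay":0,"az":0,"fingers":60}]'
python3 -m inch '[{"tx":0,"ty":0,"tz":0,"ax":0,"ay":0,"az":0,"fingers":20},{"tx":0,"ty":0,"tz":0,"ax":0,"ay":0,"az":0,"fingers":20},{"tx":0,"ty":0,"tz":0,"ax":0,"ay":0,"az":0,"fingers":20},{"tx":0,"ty":0,"tz":0,"ax":0,"ay":0,"az":0,"fingers":20}]' 60
python3 -m inch '[{"tx":0,"ty":0,"tz":-8,"ax":0,"ay":0,"az":0,"fingers":20},{"tx":0,"ty":0,"tz":-40,"ax":0,"ay":0,"az":0,"fingers":20},{"tx":0,"ty":0,"tz":-90,"ax":0,"ay":0,"az":0,"fingers":20},{"tx":0,"ty":0,"tz":-140,"ax":0,"ay":0,"az":0,"fingers":20},{"tx":0,"ty":0,"tz":-150,"ax":0,"ay":0,"az":0,"fingers":20},{"tx":0,"ty":0,"tz":-150,"ax":0,"ay":0,"az":0,"fingers":20}]'
python3 - <<'E'
from h import *
s,st=shot('wrist','held2')
g=cv2.cvtColor(s['image'],cv2.COLOR_BGR2GRAY).astype(int); c=g[110:150,262]; print(c.tolist())
v=110+np.nonzero(c<25)[0].max()+.8
print(v,R.from_quat(st['tool_rot']).inv().apply(ray(s,(284,v),st['tool_pos'][2]+34.5,st)-st['tool_pos']).round(1))
g=s['image'][150].astype(int).max(1); print([(x,int(g[x])) for x in list(range(236,254,2))+list(range(318,336,2))])
g=s['image'][340].astype(int).max(1); print([(x,int(g[x])) for x in range(240,330,3)])
pr(0,-150,150)
E
```

```text
time_s: 20.75
tool_pos: [465.4, 413.6, 18.1]
tool_rot: [0.018, 1.0, 0.0, 0.0]
force: [-0.4, 0.9, 0.7]
opening: 0.706
time_s: 21.25
tool_pos: [465.5, 414.1, 19.0]
tool_rot: [0.018, 1.0, 0.001, 0.001]
force: [-0.6, -0.0, 6.5]
opening: 0.352
time_s: 22.0
tool_pos: [464.5, 413.4, 166.7]
tool_rot: [0.018, 1.0, -0.0, -0.0]
force: [0.9, -0.6, -4.7]
opening: 0.353
[3, 5, 6, 7, 6, 6, 2, 8, 6, 9, 4, 7, 2, 4, 6, 9, 4, 9, 8, 6, 3, 17, 42, 50, 59, 77, 79, 80, 81, 81, 80, 79, 81, 81, 80, 81, 81, 80, 79, 80]
131.8 [ 72.1  -0.5 -34.4]
[(236, 50), (238, 49), (240, 51), (242, 50), (244, 54), (246, 61), (248, 67), (250, 72), (252, 74), (318, 71), (320, 65), (322, 59), (324, 51), (326, 49), (328, 49), (330, 51), (332, 49), (334, 42)]
[(240, 39), (243, 13), (246, 121), (249, 190), (252, 52), (255, 72), (258, 76), (261, 80), (264, 81), (267, 85), (270, 87), (273, 92), (276, 33), (279, 8), (282, 2), (285, 6), (288, 2), (291, 86), (294, 89), (297, 84), (300, 85), (303, 83), (306, 77), (309, 71), (312, 63), (315, 82), (318, 187), (321, 9), (324, 17), (327, 4)]
(array([-144.8, -578.8,   16.3]), array([-0.1 , -0.16,  0.37]))
```

```bash
python3 -m inch '[{"tx":-15,"ty":-59,"tz":0,"ax":0,"ay":0,"az":0.4,"fingers":20},{"tx":-30,"ty":-118,"tz":0,"ax":0,"ay":0,"az":0.4,"fingers":20},{"tx":-45,"ty":-177,"tz":0,"ax":0,"ay":0,"az":0.4,"fingers":20},{"tx":-60,"ty":-236,"tz":0,"ax":0,"ay":0,"az":0.4,"fingers":20},{"tx":-74,"ty":-295,"tz":0,"ax":0,"ay":0,"az":0.4,"fingers":20},{"tx":-89,"ty":-354,"tz":0,"ax":0,"ay":0,"az":0.4,"fingers":20},{"tx":-104,"ty":-413,"tz":0,"ax":0,"ay":0,"az":0.4,"fingers":20},{"tx":-119,"ty":-472,"tz":0,"ax":0,"ay":0,"az":0.4,"fingers":20},{"tx":-134,"ty":-531,"tz":0,"ax":0,"ay":0,"az":0.4,"fingers":20},{"tx":-146,"ty":-579,"tz":16,"ax":0,"ay":0,"az":0.4,"fingers":20}]'
python3 - <<'E'
from h import *
pr(1,-150,105)
E
```

```text
time_s: 23.3
tool_pos: [589.7, -172.6, 149.8]
tool_rot: [0.022, 1.0, 0.0, -0.001]
force: [1.0, -0.7, -3.3]
opening: 0.35
(array([ 1. ,  2. , 44.8]), array([ 0.03, -0.07, -0.09]))
```

```bash
python3 -m inch '[{"tx":0,"ty":0,"tz":30,"ax":0,"ay":0,"az":0,"fingers":20},{"tx":0,"ty":0,"tz":45,"ax":0,"ay":0,"az":0,"fingers":20},{"tx":0,"ty":0,"tz":45,"ax":0,"ay":0,"az":0,"fingers":20},{"tx":0,"ty":0,"tz":45,"ax":0,"ay":0,"az":0,"fingers":20}]'
python3 - <<'E'
from h import *
pr(1,-150,46); pr(1,-150,40)
shot('wrist','ins2')
E
```

```text
time_s: 23.8
tool_pos: [590.3, -169.8, 107.3]
tool_rot: [0.021, 1.0, -0.0, 0.001]
force: [0.2, -0.3, -3.6]
opening: 0.358
(array([ 1.5, -0.7, 61.3]), array([-0.03,  0.07,  0.02]))
(array([ 1.5, -0.7, 67.3]), array([-0.03,  0.07,  0.02]))
```

View pics/ins2.png

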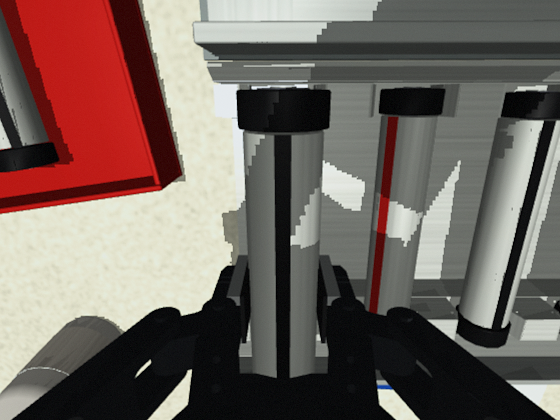

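The held roller is above place 1; the tray roller is visible at upper left, inside the tray. I'll check y against roller C's measured axis before lowering.

Run:
```python
from h import *
s,st=shot('wrist'); print(toT(st['tool_pos']))
g=s['image'].astype(int).max(2)
print([(x,int(g[140,x])) for x in range(372,446,2)])
g2=cv2.cvtColor(s['image'],cv2.COLOR_BGR2GRAY)
print([(x,int(g[100,x])) for x in list(range(374,384))+list(range(440,450))+list(range(496,510))])
for u in (379.5,445): print(u,toT(ray(s,(u,100),50,st)))
print(toT(ray(s,(412.2,100),50,st)),toT(ray(s,(284,134),st['tool_pos'][2]+13,st)))
```

```text
[   2.5 -149.3  107.6]
[(372, 130), (374, 128), (376, 129), (378, 114), (380, 59), (382, 66), (384, 71), (386, 80), (388, 81), (390, 78), (392, 77), (394, 81), (396, 89), (398, 96), (400, 99), (402, 102), (404, 109), (406, 117), (408, 116), (410, 116), (412, 120), (414, 126), (416, 125), (418, 121), (420, 121), (422, 114), (424, 108), (426, 111), (428, 107), (430, 101), (432, 94), (434, 106), (436, 123), (438, 124), (440, 122), (442, 121), (444, 121)]
[(374, 90), (375, 121), (376, 128), (377, 128), (378, 127), (379, 92), (380, 0), (381, 3), (382, 5), (383, 9), (440, 11), (441, 9), (442, 7), (443, 31), (444, 68), (445, 80), (446, 82), (447, 81), (448, 79), (449, 78), (496, 112), (497, 113), (498, 112), (499, 116), (500, 113), (501, 118), (502, 124), (503, 102), (504, 17), (505, 2), (506, 3), (507, 4), (508, 9), (509, 9)]
379.5 [-78.1 -93.3  50. ]
445 [-78.1 -54.7  50. ]
[-78.1 -74.   50. ] [ -66.5 -149.7  120.6]
```

```bash
python3 -m inch '[{"tx":1.2,"ty":0.5,"tz":20,"ax":0,"ay":0,"az":0,"fingers":20},{"tx":1.2,"ty":0.5,"tz":40,"ax":0,"ay":0,"az":0,"fingers":20},{"tx":1.2,"ty":0.5,"tz":52,"ax":0,"ay":0,"az":0,"fingers":20},{"tx":1.2,"ty":0.5,"tz":60,"ax":0,"ay":0,"az":0,"fingers":20},{"tx":1.2,"ty":0.5,"tz":60,"ax":0,"ay":0,"az":0,"fingers":20}]'
python3 -m inch '[{"tx":0,"ty":0,"tz":3,"ax":0,"ay":0,"az":0,"fingers":20},{"tx":0,"ty":0,"tz":6,"ax":0,"ay":0,"az":0,"fingers":20},{"tx":0,"ty":0,"tz":8,"ax":0,"ay":0,"az":0,"fingers":20},{"tx":0,"ty":0,"tz":8,"ax":0,"ay":0,"az":0,"fingers":20}]'
```

```text
time_s: 24.52
tool_pos: [588.7, -169.7, 46.5]
tool_rot: [0.022, 1.0, 0.0, -0.0]
force: [-0.1, -0.1, -4.2]
opening: 0.351
time_s: 25.02
tool_pos: [588.6, -169.7, 38.4]
tool_rot: [0.022, 1.0, 0.0, -0.0]
force: [-0.7, -0.2, -4.7]
opening: 0.352
```

Free descent to 1.4 mm above its seat. I'll release, lift and check all four.

```bash
python3 -m inch '[{"tx":0,"ty":0,"tz":1,"ax":0,"ay":0,"az":0,"fingers":20},{"tx":0,"ty":0,"tz":1,"ax":0,"ay":0,"az":0,"fingers":38},{"tx":0,"ty":0,"tz":1,"ax":0,"ay":0,"az":0,"fingers":56},{"tx":0,"ty":0,"tz":1,"ax":0,"ay":0,"az":0,"fingers":56},{"tx":0,"ty":0,"tz":-30,"ax":0,"ay":0,"az":0,"fingers":56},{"tx":0,"ty":30,"tz":-90,"ax":0,"ay":0,"az":0,"fingers":56},{"tx":25,"ty":80,"tz":-150,"ax":0,"ay":0,"az":0,"fingers":40},{"tx":50,"ty":100,"tz":-180,"ax":0,"ay":0,"az":0,"fingers":40},{"tx":50,"ty":100,"tz":-180,"ax":0,"ay":0,"az":0,"fingers":40},{"tx":50,"ty":100,"tz":-180,"ax":0,"ay":0,"az":0,"fingers":40}]'
python3 - <<'E'
from h import *
import pickle
s,st=shot('wrist'); pickle.dump((s,st),open('w7.pkl','wb')); print(st['tool_pos'],toT(st['tool_pos']))
cv2.imwrite('pics/four.png',cv2.resize(s['image'],(800,600),interpolation=cv2.INTER_CUBIC))
E
```

```text
time_s: 26.28
tool_pos: [543.0, -67.7, 218.3]
tool_rot: [0.022, 1.0, -0.0, 0.0]
force: [0.0, -0.3, -1.4]
opening: 0.467
[543.00968679 -67.73467985 218.25027396] [-49.1 -49.3 218.3]
```

View pics/four.png

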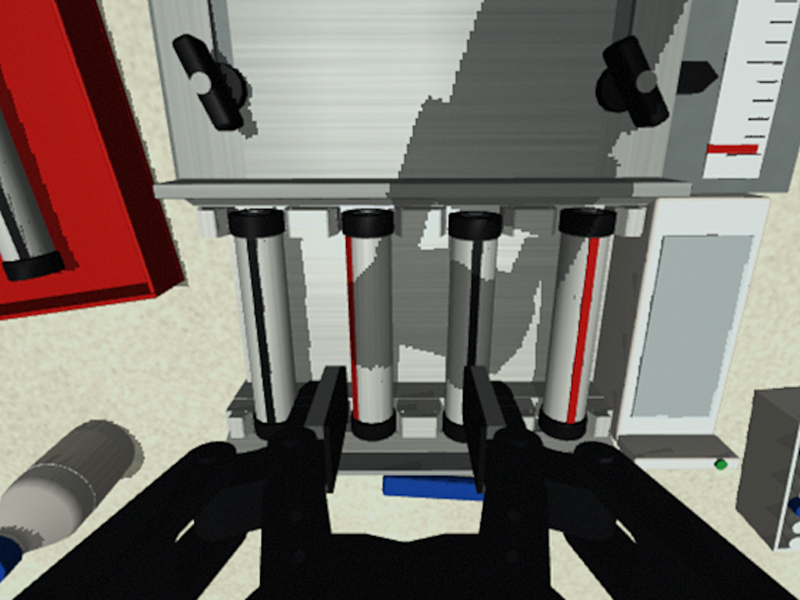

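All four rollers sit in their places in line, and the bad one is in the tray. Pointer tip is at about (718,73) and the red line at (708–757,149). Next, the rail travel.

```bash
cat > rail.py <<'E'
from h import *
import sys
def mark(s,st):
    hsv=cv2.cvtColor(s['image'],cv2.COLOR_BGR2HSV); im=s['image']
    m=(((hsv[...,0]<8)|(hsv[...,0]>172))&(hsv[...,1]>120)&(hsv[...,2]>60)).astype(np.uint8)
    best=None
    for c in cv2.findContours(m,0,1)[0]:
        q=cv2.minAreaRect(c); p=toT(ray(s,q[0],73,st))
        if abs(p[1]-147)<15 and -170<p[0]<-95 and cv2.contourArea(c)>20: best=(q,p)
    return best
def pointer(s,st,mk):
    # dark pixels in strip y 104..135, x -185..-95 at z 73
    g=s['image'].max(2); out=[]
    pts=[(u,v) for v,u in zip(*np.nonzero(g<32))]
    P=[(u,v,*toT(ray(s,(u,v),73,st))) for u,v in pts]
    P=np.array([p for p in P if 100<p[3]<140 and -185<p[2]<-95])
    return P
E
python3 - <<'E'
from rail import *
import pickle
s,st=pickle.load(open('w7.pkl','rb'))
b=mark(s,st); print('mark',b)
P=pointer(s,st,b); 
for y in range(100,130,2):
    q=P[(P[:,3]>=y)&(P[:,3]<y+2)]; print(y,len(q), q[:,2].min() if len(q) else '',q[:,2].max() if len(q) else '')
k=.7
print('ptr',toT(ray(s,np.array((718,73))*k,73,st)))
for p in ((155,184),(690,183),(420,181)): print('fence back edge',toT(ray(s,np.array(p)*k,108,st)))
for nm,y0,e in (('C1',-150,(232,287)),('C',-76,(343,396)),('B',-2,(448,502)),('A',72,(558,615))):
    print(nm,toT(ray(s,(np.mean(e)*k,222*k),50,st)))
for n,a,c in (('k1',(180,38),(235,128)),('k2',(617,40),(660,123))):
    A,C=toT(ray(s,np.array(a)*k,111,st)),toT(ray(s,np.array(c)*k,111,st)); print(n,A,C,(A+C)/2,np.degrees(np.arctan2(C[1]-A[1],C[0]-A[0])))
pr(-150,-40,130)
E
```

```text
mark (((512.5, 104.0), (6.0, 35.0), 90.0), array([-125.2,  145.2,   73. ]))
100 24 -149.7 -141.2
102 8 -145.8 -142.7
104 0  
106 52 -172.1 -156.5
108 54 -172.1 -156.5
110 55 -172.1 -156.5
112 54 -172.1 -156.5
114 54 -172.1 -156.5
116 53 -172.1 -156.5
118 53 -172.1 -156.5
120 46 -171.3 -157.3
122 32 -169.1 -159.5
124 17 -167.7 -161.8
126 5 -165.5 -164.0
128 0  
ptr [-166.1  127.8   73. ]
fence back edge [-108.2 -184.1  108. ]
fence back edge [-108.5  103.   108. ]
fence back edge [-109.6  -41.8  108. ]
C1 [ -77.3 -148.4   50. ]
C [-77.3 -73.9  50. ]
B [-77.2  -2.4  50. ]
A [-77.2  73.1  50. ]
k1 [-177.3 -158.3  111. ] [-136.4 -136.7  111. ] [-156.85 -147.5   111.  ] 27.839311961629047
k2 [-176.2   52.5  111. ] [-138.6   80.   111. ] [-157.4    66.25  111.  ] 36.1811022226059
(array([100.8,   9.5,  87.6]), array([ 0.01, -0.09, -0.06]))
```

```bash
python3 -m inch '[{"tx":50,"ty":9,"tz":20,"ax":0,"ay":0,"az":0,"fingers":0},{"tx":96,"ty":9,"tz":40,"ax":0,"ay":0,"az":0,"fingers":0},{"tx":96,"ty":9,"tz":80,"ax":0,"ay":0,"az":0,"fingers":0},{"tx":96,"ty":9,"tz":115,"ax":0,"ay":0,"az":0,"fingers":0},{"tx":96,"ty":9,"tz":130,"ax":0,"ay":0,"az":0,"fingers":0},{"tx":96,"ty":9,"tz":134,"ax":0,"ay":0,"az":0,"fingers":0},{"tx":96,"ty":9,"tz":134,"ax":0,"ay":0,"az":0,"fingers":0}]'
python3 -m inch '[{"tx":-10,"ty":0,"tz":0,"ax":0,"ay":0,"az":0,"fingers":0},{"tx":-18,"ty":0,"tz":0,"ax":0,"ay":0,"az":0,"fingers":0},{"tx":-22,"ty":0,"tz":0,"ax":0,"ay":0,"az":0,"fingers":0},{"tx":-25,"ty":0,"tz":0,"ax":0,"ay":0,"az":0,"fingers":0},{"tx":-28,"ty":0,"tz":0,"ax":0,"ay":0,"az":0,"fingers":0},{"tx":-28,"ty":0,"tz":0,"ax":0,"ay":0,"az":0,"fingers":0}]'
python3 - <<'E'
from h import *
print(toT(ctrl.sense()['tool_pos']))
E
```

```text
time_s: 27.2
tool_pos: [447.6, -54.8, 84.1]
tool_rot: [0.022, 1.0, 0.0, -0.0]
force: [-0.2, 0.0, 0.1]
opening: 0.004
time_s: 27.95
tool_pos: [475.1, -55.5, 84.4]
tool_rot: [0.022, 1.0, 0.0, -0.0]
force: [-3.3, -0.1, 2.4]
opening: 0.006
[-117.5  -40.    84.4]
```

```bash
python3 -m inch '[{"tx":-8,"ty":0,"tz":0,"ax":0,"ay":0,"az":0,"fingers":0},{"tx":-16,"ty":0,"tz":0,"ax":0,"ay":0,"az":0,"fingers":0},{"tx":-24,"ty":0,"tz":0,"ax":0,"ay":0,"az":0,"fingers":0},{"tx":-30,"ty":0,"tz":0,"ax":0,"ay":0,"az":0,"fingers":0},{"tx":-34,"ty":0,"tz":0,"ax":0,"ay":0,"az":0,"fingers":0},{"tx":-36,"ty":0,"tz":0,"ax":0,"ay":0,"az":0,"fingers":0},{"tx":-36,"ty":0,"tz":0,"ax":0,"ay":0,"az":0,"fingers":0}]'
python3 -m inch '[{"tx":3,"ty":0,"tz":0,"ax":0,"ay":0,"az":0,"fingers":0},{"tx":6,"ty":10,"tz":-50,"ax":0,"ay":0,"az":0,"fingers":0},{"tx":30,"ty":40,"tz":-90,"ax":0,"ay":0,"az":0,"fingers":0},{"tx":60,"ty":80,"tz":-130,"ax":0,"ay":0,"az":0,"fingers":0},{"tx":60,"ty":80,"tz":-130,"ax":0,"ay":0,"az":0,"fingers":0},{"tx":60,"ty":80,"tz":-130,"ax":0,"ay":0,"az":0,"fingers":0}]'
cat > chk.py <<'E'
from rail import *
import pickle
s,st=shot('wrist'); pickle.dump((s,st),open('wl.pkl','wb')); print(toT(st['tool_pos']))
cv2.imwrite('pics/chk.png',s['image'])
b=mark(s,st); print('mark',b); P=pointer(s,st,b)
for y in range(112,132,2):
    q=P[(P[:,3]>=y)&(P[:,3]<y+2)]
    if len(q): print(y,len(q),q[:,2].min(),q[:,2].max(),'mid',(q[:,2].min()+q[:,2].max())/2)
E
python3 chk.py
```

```text
time_s: 28.82
tool_pos: [511.2, -57.0, 84.4]
tool_rot: [0.022, 1.0, 0.0, -0.0]
force: [-3.5, 2.1, 1.8]
opening: -0.001
time_s: 29.58
tool_pos: [455.2, 25.0, 214.2]
tool_rot: [0.022, 1.0, -0.0, 0.0]
force: [-0.5, -0.7, -1.0]
opening: -0.0
[-140.8   39.6  214.2]
mark (((397.5, 207.0), (4.0, 31.0), 90.0), array([-125.3,  145.2,   73. ]))
112 38 -134.1 -117.4 mid -125.75
114 38 -134.1 -117.4 mid -125.75
116 38 -134.1 -117.4 mid -125.75
118 37 -133.2 -117.4 mid -125.3
120 30 -132.2 -118.4 mid -125.3
122 21 -130.2 -120.4 mid -125.3
124 14 -128.3 -122.4 mid -125.35000000000001
126 5 -126.3 -124.3 mid -125.3
```

The pointer is on the red line (-125.3 against -125.3) with both knobs loose. Now the wing angles.

Run:
```python
from rail import *
import pickle
outs=[]
for f in ('w1.pkl','w7.pkl','wl.pkl'):
    s,st=pickle.load(open(f,'rb'))
    for n,y in (('k1',-150),('k2',70)):
        c=proj(s,W(-158,y,111),st)
        if not(20<c[0]<540 and 20<c[1]<400): continue
        x,yv=int(c[0]),int(c[1]); h=34
        cr=s['image'][max(0,yv-h):yv+h,max(0,x-h):x+h]; outs.append(cv2.resize(cr,(260,260),interpolation=cv2.INTER_CUBIC)); print(f,n,c.round(1),max(0,yv-h),max(0,x-h),cr.shape)
cv2.imwrite('pics/knobs.png',np.vstack([np.hstack((outs+outs)[:3]),np.hstack((outs+outs)[3:6])]))
print(len(outs),ctrl.sense()['joint_positions'].round(2))
```

```text
w1.pkl k1 [100.2  79.1] 45 66 (68, 68, 3)
w1.pkl k2 [368.9  87.3] 53 334 (68, 68, 3)
w7.pkl k1 [142.   57.3] 23 108 (68, 68, 3)
w7.pkl k2 [452.8  56.9] 22 418 (68, 68, 3)
wl.pkl k1 [ 43.7 183.9] 149 9 (68, 68, 3)
wl.pkl k2 [322.8 183.8] 149 288 (68, 68, 3)
6 [-0.21  0.23  1.57 -0.    1.34 -1.73]
```

View pics/knobs.png

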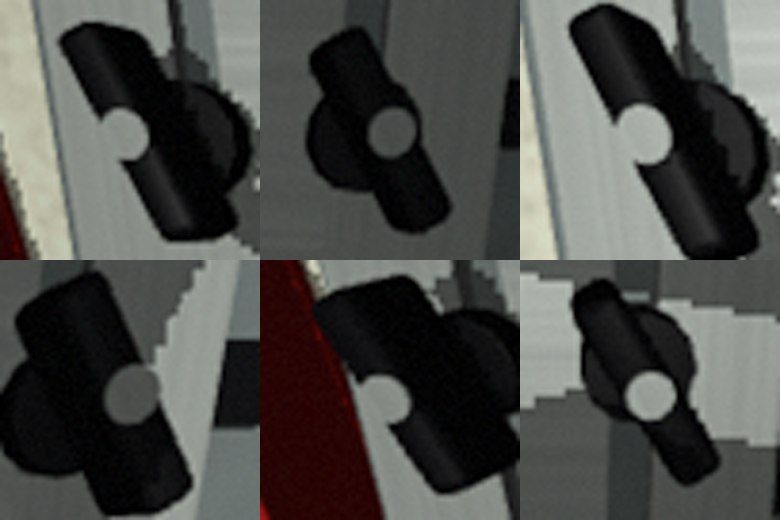

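Run:
```python
from rail import *
import pickle
sc=68/260
def ang(f,off,a,b,z=108):
    s,st=pickle.load(open(f,'rb')); A,B=[toT(ray(s,np.array(off)[::-1]+np.array(p)*sc,z,st)) for p in (a,b)]
    print(f,A,B,np.degrees(np.arctan2(B[1]-A[1],B[0]-A[0])).round(1))
ang('wl.pkl',(149,288),(77,35),(185,215))
ang('wl.pkl',(149,288),(52,40),(150,215))
ang('w7.pkl',(23,108),(53,30),(170,245))
ang('w1.pkl',(45,66),(62,40),(165,235))
ang('w1.pkl',(53,334),(50,70),(125,220))
print(delta(W(-158,-150,150),24)); print(delta(W(-158,70,150),28))
```

```text
wl.pkl [-177.7   58.2  108. ] [-139.1   82.1  108. ] 31.8
wl.pkl [-176.7   53.1  108. ] [-139.1   74.7  108. ] 29.9
w7.pkl [-175.2 -162.9  108. ] [-138.2 -146.4  108. ] 24.0
w1.pkl [-175.6 -163.3  108. ] [-136.6 -147.3  108. ] 22.3
w1.pkl [-169.9   51.4  108. ] [-139.5   71.   108. ] 32.8
(array([  17. , -189.3,   63.7]), array([  0.  ,  -0.04, -26.51]))
(array([17.2, 30.7, 63.7]), array([  0.  ,  -0.04, -30.51]))
```

```bash
python3 -m inch '[{"tx":10,"ty":15,"tz":10,"ax":0,"ay":0,"az":-10,"fingers":40},{"tx":17,"ty":31,"tz":20,"ax":0,"ay":0,"az":-20,"fingers":40},{"tx":17,"ty":31,"tz":30,"ax":0,"ay":0,"az":-30,"fingers":40},{"tx":17,"ty":31,"tz":40,"ax":0,"ay":0,"az":-31,"fingers":40},{"tx":17,"ty":31,"tz":64,"ax":0,"ay":0,"az":-31,"fingers":40},{"tx":17,"ty":31,"tz":64,"ax":0,"ay":0,"az":-31,"fingers":40},{"tx":17,"ty":31,"tz":64,"ax":0,"ay":0,"az":-31,"fingers":40}]'
python3 - <<'E'
from h import *
print(delta(W(-158,70,92),28.5))
E
```

```text
time_s: 30.5
tool_pos: [439.8, 56.6, 150.8]
tool_rot: [-0.245, 0.969, -0.0, 0.0]
force: [0.3, 0.7, 0.5]
opening: 0.469
(array([ 0.7, -0.2, 58.8]), array([-0.01,  0.01, -0.09]))
```

```bash
python3 -m inch '[{"tx":0.5,"ty":0,"tz":20,"ax":0,"ay":0,"az":0,"fingers":40},{"tx":0.5,"ty":0,"tz":40,"ax":0,"ay":0,"az":0,"fingers":40},{"tx":0.5,"ty":0,"tz":52,"ax":0,"ay":0,"az":0,"fingers":40},{"tx":0.5,"ty":0,"tz":58,"ax":0,"ay":0,"az":0,"fingers":40},{"tx":0.5,"ty":0,"tz":58,"ax":0,"ay":0,"az":0,"fingers":40}]'
python3 -m inch '[{"tx":0,"ty":0,"tz":0,"ax":0,"ay":0,"az":0,"fingers":2},{"tx":0,"ty":0,"tz":0,"ax":0,"ay":0,"az":0,"fingers":2},{"tx":0,"ty":0,"tz":0,"ax":0,"ay":0,"az":0,"fingers":2},{"tx":0,"ty":0,"tz":0,"ax":0,"ay":0,"az":0,"fingers":2}]' 40
python3 - <<'E'
from h import *
print(ctrl.sense()['moment'].round(2))
E
```

```text
time_s: 31.12
tool_pos: [439.1, 56.7, 92.6]
tool_rot: [-0.246, 0.969, -0.0, 0.0]
force: [0.5, 0.1, -0.3]
opening: 0.47
time_s: 31.62
tool_pos: [439.6, 56.0, 93.2]
tool_rot: [-0.247, 0.969, -0.001, 0.001]
force: [-0.4, -5.3, 2.4]
opening: 0.112
[-0.75  0.07  0.1 ]
```

```bash
python3 -m inch '[{"tx":0,"ty":-0.4,"tz":0,"ax":0,"ay":0,"az":10,"fingers":2},{"tx":0,"ty":-0.4,"tz":0,"ax":0,"ay":0,"az":20,"fingers":2},{"tx":0,"ty":-0.4,"tz":0,"ax":0,"ay":0,"az":30,"fingers":2},{"tx":0,"ty":-0.4,"tz":0,"ax":0,"ay":0,"az":40,"fingers":2},{"tx":0,"ty":-0.4,"tz":0,"ax":0,"ay":0,"az":50,"fingers":2},{"tx":0,"ty":-0.4,"tz":0,"ax":0,"ay":0,"az":60,"fingers":2},{"tx":0,"ty":-0.4,"tz":0,"ax":0,"ay":0,"az":66,"fingers":2},{"tx":0,"ty":-0.4,"tz":0,"ax":0,"ay":0,"az":66,"fingers":2}]'
python3 -c "
from h import *
s=ctrl.sense();print(s['moment'].round(2),delta((0,0,0),0,s)[1],s['joint_efforts'][5])"
python3 -m inch '[{"tx":0,"ty":0,"tz":0,"ax":0,"ay":0,"az":3,"fingers":2},{"tx":0,"ty":0,"tz":0,"ax":0,"ay":0,"az":6,"fingers":2},{"tx":0,"ty":0,"tz":0,"ax":0,"ay":0,"az":6,"fingers":2}]'
python3 -c "
from h import *
s=ctrl.sense();print(s['moment'].round(2),delta((0,0,0),0,s)[1],s['joint_efforts'][5])"
```

```text
time_s: 32.62
tool_pos: [439.6, 56.1, 93.1]
tool_rot: [0.321, 0.947, -0.0, 0.001]
force: [0.1, -4.0, 6.2]
opening: 0.114
[-0.6  -0.01 -0.16] [-1.000e-02  1.200e-01 -3.743e+01] 0.45390570536255836
time_s: 33.0
tool_pos: [439.6, 56.1, 93.1]
tool_rot: [0.369, 0.929, -0.0, 0.001]
force: [-0.9, -3.7, 5.8]
opening: 0.114
[-0.57 -0.04  0.18] [-1.000e-02  1.200e-01 -4.333e+01] 0.39317166432738304
```

```bash
python3 -m inch '[{"tx":0,"ty":0,"tz":0,"ax":0,"ay":0,"az":2,"fingers":2},{"tx":0,"ty":0,"tz":0,"ax":0,"ay":0,"az":4,"fingers":2},{"tx":0,"ty":0,"tz":0,"ax":0,"ay":0,"az":4,"fingers":2}]' >/dev/null
python3 -c "
from h import *
s=ctrl.sense();print(s['moment'].round(2),s['force'].round(1),delta((0,0,0),0,s)[1],s['joint_efforts'][5])"
python3 -m inch '[{"tx":0,"ty":0,"tz":0,"ax":0,"ay":0,"az":2,"fingers":2},{"tx":0,"ty":0,"tz":0,"ax":0,"ay":0,"az":4,"fingers":2},{"tx":0,"ty":0,"tz":0,"ax":0,"ay":0,"az":4,"fingers":2}]'>/dev/null
python3 -c "
from h import *
s=ctrl.sense();print(s['moment'].round(2),s['force'].round(1),delta((0,0,0),0,s)[1],s['joint_efforts'][5])"
```

```text
[-0.54 -0.06  1.1 ] [-0.4 -3.3  6.3] [-4.000e-02  1.400e-01 -4.719e+01] 1.262824460864067
[-0.47  0.03  1.83] [-0.6 -3.1  7.6] [ -0.06   0.16 -51.08] 2.0165859907865524
```

Knob 2 is against its stop: the moment went from 0.2 to 1.8 N m at about 75°. On to knob 1.

```bash
python3 -m inch '[{"tx":0,"ty":0,"tz":0,"ax":0,"ay":0,"az":-4,"fingers":40},{"tx":0,"ty":0,"tz":0,"ax":0,"ay":0,"az":-4,"fingers":40},{"tx":0,"ty":0,"tz":0,"ax":0,"ay":0,"az":-4,"fingers":40},{"tx":0,"ty":0,"tz":-30,"ax":0,"ay":0,"az":-4,"fingers":40},{"tx":0,"ty":0,"tz":-60,"ax":0,"ay":0,"az":-10,"fingers":40}]'
python3 - <<'E'
from h import *
print(delta(W(-158,-150,150),21))
E
```

```text
time_s: 34.38
tool_pos: [438.9, 56.5, 153.1]
tool_rot: [0.353, 0.936, -0.0, -0.001]
force: [-0.3, -0.1, -0.1]
opening: 0.467
(array([-138.8, -171.1,    3. ]), array([ 1.000e-02, -6.000e-02, -6.237e+01]))
```

```bash
python3 -m inch '[{"tx":-27,"ty":-34,"tz":0,"ax":0,"ay":0,"az":-10,"fingers":40},{"tx":-55,"ty":-68,"tz":0,"ax":0,"ay":0,"az":-20,"fingers":40},{"tx":-83,"ty":-102,"tz":0,"ax":0,"ay":0,"az":-30,"fingers":40},{"tx":-111,"ty":-137,"tz":0,"ax":0,"ay":0,"az":-40,"fingers":40},{"tx":-139,"ty":-171,"tz":0,"ax":0,"ay":0,"az":-50,"fingers":40},{"tx":-139,"ty":-171,"tz":3,"ax":0,"ay":0,"az":-60,"fingers":40},{"tx":-139,"ty":-171,"tz":3,"ax":0,"ay":0,"az":-62,"fingers":40},{"tx":-139,"ty":-171,"tz":3,"ax":0,"ay":0,"az":-62,"fingers":40},{"tx":-139,"ty":-171,"tz":3,"ax":0,"ay":0,"az":-62,"fingers":40}]'
python3 - <<'E'
from h import *
print(delta(W(-158,-150,92),21))
E
```

```text
time_s: 35.5
tool_pos: [430.0, -163.3, 149.6]
tool_rot: [-0.178, 0.984, -0.0, 0.0]
force: [-0.1, -0.5, -0.6]
opening: 0.473
(array([ 0.2, -0.3, 57.6]), array([-0.01,  0.01, -0.54]))
```

```bash
python3 -m inch '[{"tx":0,"ty":0,"tz":20,"ax":0,"ay":0,"az":0,"fingers":40},{"tx":0,"ty":0,"tz":40,"ax":0,"ay":0,"az":0,"fingers":40},{"tx":0,"ty":0,"tz":52,"ax":0,"ay":0,"az":0,"fingers":40},{"tx":0,"ty":0,"tz":57,"ax":0,"ay":0,"az":0,"fingers":40},{"tx":0,"ty":0,"tz":57,"ax":0,"ay":0,"az":0,"fingers":40}]' | grep force
python3 -m inch '[{"tx":0,"ty":0,"tz":0,"ax":0,"ay":0,"az":0,"fingers":2},{"tx":0,"ty":0,"tz":0,"ax":0,"ay":0,"az":0,"fingers":2},{"tx":0,"ty":0,"tz":0,"ax":0,"ay":0,"az":0,"fingers":2},{"tx":0,"ty":0,"tz":0,"ax":0,"ay":0,"az":0,"fingers":2}]' 40
python3 -m inch '[{"tx":0,"ty":0,"tz":0,"ax":0,"ay":0,"az":10,"fingers":2},{"tx":0,"ty":0,"tz":0,"ax":0,"ay":0,"az":20,"fingers":2},{"tx":0,"ty":0,"tz":0,"ax":0,"ay":0,"az":30,"fingers":2},{"tx":0,"ty":0,"tz":0,"ax":0,"ay":0,"az":40,"fingers":2},{"tx":0,"ty":0,"tz":0,"ax":0,"ay":0,"az":50,"fingers":2},{"tx":0,"ty":0,"tz":0,"ax":0,"ay":0,"az":60,"fingers":2},{"tx":0,"ty":0,"tz":0,"ax":0,"ay":0,"az":64,"fingers":2},{"tx":0,"ty":0,"tz":0,"ax":0,"ay":0,"az":64,"fingers":2}]'
python3 -c "
from h import *
s=ctrl.sense();print(s['moment'].round(2),delta((0,0,0),0,s)[1],s['joint_efforts'][5])"
python3 -m inch '[{"tx":0,"ty":0,"tz":0,"ax":0,"ay":0,"az":3,"fingers":2},{"tx":0,"ty":0,"tz":0,"ax":0,"ay":0,"az":5,"fingers":2},{"tx":0,"ty":0,"tz":0,"ax":0,"ay":0,"az":5,"fingers":2}]' >/dev/null
python3 -c "
from h import *
s=ctrl.sense();print(s['moment'].round(2),delta((0,0,0),0,s)[1],s['joint_efforts'][5])"
```

```text
force: [0.6, 0.3, -1.4]
time_s: 36.62
tool_pos: [430.2, -164.1, 93.1]
tool_rot: [-0.178, 0.984, -0.001, 0.0]
force: [-0.8, -1.1, 5.6]
opening: 0.115
time_s: 37.62
tool_pos: [430.4, -163.5, 93.1]
tool_rot: [0.37, 0.929, 0.0, 0.001]
force: [0.6, 2.8, 6.9]
opening: 0.114
[ 0.48 -0.2   0.43] [ 2.000e-02  8.000e-02 -4.347e+01] 0.6999830156564713
[ 0.48 -0.16  1.51] [-2.00e-02  8.00e-02 -4.83e+01] 1.6448689252138138
```

Knob 1 is at its stop too, at the same wing angle as knob 2. I'll release, back off and check.

```bash
python3 -m inch '[{"tx":0,"ty":0,"tz":0,"ax":0,"ay":0,"az":2,"fingers":2},{"tx":0,"ty":0,"tz":0,"ax":0,"ay":0,"az":2,"fingers":2},{"tx":0,"ty":0,"tz":0,"ax":0,"ay":0,"az":-2,"fingers":40},{"tx":0,"ty":0,"tz":0,"ax":0,"ay":0,"az":-2,"fingers":40},{"tx":0,"ty":0,"tz":0,"ax":0,"ay":0,"az":-2,"fingers":40},{"tx":0,"ty":0,"tz":-40,"ax":0,"ay":0,"az":-2,"fingers":40},{"tx":0,"ty":0,"tz":-100,"ax":0,"ay":0,"az":-10,"fingers":40},{"tx":0,"ty":0,"tz":-130,"ax":0,"ay":0,"az":-20,"fingers":40}]'
python3 - <<'E'
from h import *
pr(-100,0,240)
E
```

```text
time_s: 39.0
tool_pos: [430.4, -164.1, 225.3]
tool_rot: [0.244, 0.97, -0.001, 0.002]
force: [0.9, -1.6, -0.6]
opening: 0.469
(array([ 13.5, 160.4, -14.8]), array([ -0.08,   0.21, -25.78]))
```

```bash
python3 -m inch '[{"tx":5,"ty":50,"tz":-10,"ax":0,"ay":0,"az":-10,"fingers":40},{"tx":10,"ty":100,"tz":-15,"ax":0,"ay":0,"az":-20,"fingers":40},{"tx":14,"ty":160,"tz":-15,"ax":0,"ay":0,"az":-26,"fingers":40},{"tx":14,"ty":160,"tz":-15,"ax":0,"ay":0,"az":-26,"fingers":40},{"tx":14,"ty":160,"tz":-15,"ax":0,"ay":0,"az":-26,"fingers":40},{"tx":14,"ty":160,"tz":-15,"ax":0,"ay":0,"az":-26,"fingers":40}]'
python3 chk.py
python3 - <<'E'
from h import *
import cv2
t,_=shot('side'); w=cv2.imread('pics/chk.png'); t=t['image']
cv2.imwrite('pics/final.png',np.hstack([w[:,60:460],t[100:520,180:580]]))
E
```

```text
time_s: 39.75
tool_pos: [493.6, -17.6, 237.4]
tool_rot: [0.023, 1.0, -0.0, -0.0]
force: [-0.3, 1.2, 0.0]
opening: 0.466
[-100.6   -1.3  237.4]
mark (((436.5, 159.0), (4.0, 31.0), 90.0), array([-125.5,  145. ,   73. ]))
112 35 -134.2 -118.8 mid -126.5
114 33 -133.3 -118.8 mid -126.05000000000001
116 34 -133.3 -118.8 mid -126.05000000000001
118 33 -133.3 -118.8 mid -126.05000000000001
120 25 -131.3 -119.7 mid -125.5
122 19 -129.4 -120.7 mid -125.05000000000001
124 10 -128.5 -123.6 mid -126.05
126 2 -126.5 -125.6 mid -126.05Traceback (most recent call last):
  File "<stdin>", line 4, in <module>
    return _nx.concatenate(arrs, 1, dtype=dtype, casting=casting)
           ~~~~~~~~~~~~~~~^^^^^^^^^^^^^^^^^^^^^^^^^^^^^^^^^^^^^^^
ValueError: all the input array dimensions except for the concatenation axis must match exactly, but along dimension 0, the array at index 0 has size 420 and the array at index 1 has size 320
```

Run:
```python
from h import *
t,_=shot('side'); w=cv2.imread('pics/chk.png'); t=t['image']
cv2.imwrite('pics/final.png',np.hstack([w[:,40:460],t[:,160:540]]))
```

```text
(no output)
```

View pics/final.png

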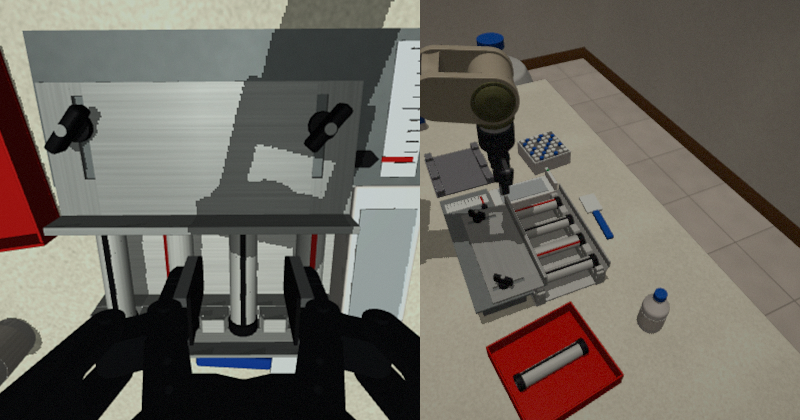

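The final view shows the pointer on the red line, both wings turned, four rollers in place, the bad roller in the tray, and the cryobox, bottle and scraper where they were. I'll hand in.

```bash
python3 -c "
from h import *
print(ctrl.finish_job())"
```

```text
the job is handed in; nothing more can be done
None
```

The roller track is ready and the job is handed in at about 40 s on the robot's clock. No verdict was reported.

- **Spin test:** I flicked all three rollers in the track. Those in places 2 and 4 coasted freely. The one in place 3 turned about 1.1 rad and stopped dead, so I laid it in the red scrap tray.
- **Spares:** One spare went into place 3 and the other into place 1, which was empty at the start. Both went down without resistance and sat in line with their neighbours. I did not spin them.
- **Rail:** I pushed the fence with the closed fingertips instead of pinching it. With both knobs still loose, the pointer measured 0 mm off the red line.
- **Knobs:** I turned knob 2 about 75° and knob 1 about 70° clockwise, each to its stop. The turning moment rose to 1.8 N m on knob 2 and 1.5 N m on knob 1, and both wings ended at about the same angle.

After tightening, the pointer was about 0.4 mm off the line, which is close to the limit of what the camera can resolve. The last picture shows four rollers seated and the bad one in the tray. The cryobox, bottle and scraper appear unmoved, and the gripper is clear of everything. No check failed. The roller positions agreed with their nominal places to about 2 mm, which is roughly the calibration error.

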